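# Restock the laundromat's soap rack

### The job

Restock the soap rack: swing its hasp off the catch and well open, to about a right angle. Then take the blue detergent carton that lies on the counter and set it down gently, upright and square on its narrow bottom end, wholly on the yellow strip in the rack, yellow-banded end up and printed face to the rack's open front, let go of it, and swing the hasp fully back over its catch. Leave the carton already in the rack, the green carton, the bottles, the jar, the can and the brush undisturbed.

Things in the scene. Friction and masses are not known exactly. Their poses are not given: they have to be found in the camera images.
- carton: Blue detergent carton to stand up, a rigid closed box of about 0.25 kg, lying flat, printed face up, its top end within 0.35 rad of pointing along world -x: 150 x 58 x 32 mm (x, y, z), origin at the centre of its underside as it lies; +x to its plain bottom end, -x to its top end with a 20 mm yellow band; +z out of the printed face (white panel, dark dot). Properly stood, its x axis points down.
- carton_foot (a point): Centre of the blue carton's bottom end (58 x 32 mm), on which it must stand; 75 mm from the carton's middle along +x and 16 mm above its origin along its z. Axes as the carton's.
- carton_face (a point): Centre of the blue carton's printed face (white panel with dark dot), 32 mm above its origin along its z. Axes as the carton's.
- rack: Fixed steel rack, open at top and front (-x side, towards the robot). Floor plate 190 x 190 x 8 mm, origin under its centre. Back and side walls 6 mm thick, 78 mm high, centred 88 mm out; the sides run from x = -9 mm to the back. Posts 18 mm square, 102 mm high at x = -80, y = +-85 mm: left (+y) one bears the hasp, right one the red catch (top 122 mm high, just behind the closed hasp).
- strip (a point): Centre of the yellow strip on the rack's floor, 8 mm above the counter, 15 mm in front of the rack's centre. The strip is 62 mm deep (x) and 98 mm wide (y), so that a carton standing on it has 15 mm to spare front and back and 20 mm each side. Axes as the rack's: -x to the open front, +z up.
- hasp (a joint): Angle of the hasp, a level steel bar 172 mm long, 18 mm high (106 to 124 mm above the counter), 8 mm thick, hinged upright on the left post; light friction (under 1 N at the knob), stays where left. 0: closed across the front at its catch (hard stop); grows as the free end swings out towards the robot, then left; 1.57: straight out of the front; stop at 2.0.
- hasp_hinge (a point): Point on the hasp's upright hinge axis, 115 mm above the counter, 80 mm in front of and 85 mm to the left of the rack's centre. Axes as the rack's.
- hasp_knob (a point): Middle of the red upright round knob on top of the hasp (14 mm diameter, top 159 mm above the counter, rising 35 mm above the bar), 135 mm from the hinge axis, 141 mm above the counter. Closed, it is offset from the hinge along the rack's -y; open by 1.57 rad, along the rack's -x.
- stock_carton: A blue carton of the same size already standing in the rack, behind the strip (58 mm wide, 32 mm deep, 150 mm high); origin at the centre of its underside, z up. To be left standing.
- green_carton: Green carton, lying likewise; leave alone: 150 x 58 x 32 mm (x, y, z), origin at the centre of its underside as it lies; +x to its plain bottom end, -x to its top end with a 20 mm yellow band; +z out of the printed face (white panel, dark dot).
- softener: White bottle with pink label and blue cap, 64 mm diameter, 140 mm high, between the lying cartons and the rack's front; origin at the centre of its underside.
- bleach: Blue bottle with white cap, 68 mm diameter, 190 mm high, towards the far side; origin at the centre of its underside.
- pod_jar: Orange jar with white cap, 84 mm diameter, 110 mm high; origin at the centre of its underside.
- starch_can: Aluminium can with green label, 56 mm diameter, 170 mm high, left of the rack; origin at the centre of its underside.
- brush: Blue-handled flat brush with steel collar and grey bristles, lying on the counter left of the rack, about 200 mm long, 20 mm high; origin under its centre, x along it.
Mind the look-alikes: they are no part of the job. Leave any orange look-alike of the carton alone.

How it is judged:
By the outcome, as a careful person would: the job done as asked, in the order asked, and still so for the second after the job is handed in, with the robot touching nothing.
It also fails if it takes over 72 s, if anything falls off the work surface, if the arm or the gripper's body presses on something with over 40 N, if the wrist force passes 120 N, or if a joint passes its speed limit or range.

### The arm

A 6-joint arm with a two-finger parallel gripper is mounted at the origin on the work surface. World frame = base frame: x ahead of the robot, y to its left, z up, the work surface at z = 0. Lengths are in m, angles in degrees, forces in N, time in s.
With the tool pointing down it reaches from about 0.35 to 0.875 m from the base axis. Payload 4.2 kg.
Tool frame: the origin (TCP) lies on the front face of the gripper's body, between the roots of the fingers; the fingertips stand 70 mm ahead of it and the grasp point (between the pads) lies 51 mm ahead of it; x points along the fingers, y is the direction in which the jaws open and shut, and the axes are right-handed (so a half turn about x gives the same grasp; the last joint's range is limited). The gripper opens to 87 mm and grips with 3 to 60 N. Pads are 19 mm wide; open, the fingers measure 117 mm over their backs; the gripper's body (75 mm by 190 mm) begins 51 mm behind the grasp point.
Start: joints at [87.181, 22.042, 0.453, 0, -68.411, -14.817], TCP at [0.189, 0.596, 0.292] pointing down, gripper open.
Joint ranges: [-179.83, 179.83], [-69.29, 118.12], [-61.27, 80.66], [-181.25, 117.63], [-171.15, -9.14], [-177.46, 177.46]. Speed limits (degrees/s): [159.86, 159.86, 180, 180, 180, 180].

### API

Orientations are given as a 3x3 rotation matrix whose columns are the frame's x, y, z axes.
In Python, from station import r, viewer, spotter gives the robot as it stands.
- The arm moves only by the tool move_arm, never from a script. Its argument "series" is a list that holds one entry, the list of rows, each a list of 7 numbers: the turn, a rotation vector about the world's x, y, z scaled (see below), then the shift along the world's x, y, z scaled (see below), then the opening, from 0 (shut) to 1 (fully open). A call has 1 to 20 rows; each row shifts and turns the pose as measured when the row begins; what a row does not reach is not made up. The controller multiplies each number of a shift by 60 mm and each number of a turn by 8 degrees. A row lasts 1/8 s, in which the tool goes at most 62.5 mm and 10.7 degrees, less where a joint would pass 70% of its speed; a pose out of reach is approached as far as the arm can. A call with a number of a shift or a turn outside -1 to 1 is refused whole. A call with a gripper value outside its range is refused whole. The fingers move at their own pace and stop on an object; the grip force is fixed at half the most. Time passes only in rows, so rows that do not move let the fingers close. It gives the time, the measured TCP pose, the force and the opening at its end, in the units of the state.
- r.sense(): the state, without advancing time (a new reading comes with each control period).
- viewer.capture(name): name is "side" or "top" or "wrist"; returns (picture, depth): 480x640x3 uint8, red, green, blue; 480x640 float32, m along the optical axis (not along the pixel's ray), 0 where there is no reading.
- viewer.camera_params(name): a dict with "mtx" (3x3 intrinsics, pixels), "pose" (4x4, takes a point from camera to world coordinates). Camera axes: x right, y down, z forward; pixel columns grow to the right and rows downward; lengths in m; the calibration is good to about 2 mm. The wrist camera is an equidistant fisheye: a pixel r from the principal point sees the ray r / f radians off the axis. A picture is of the moment at which its call begins: read the wrist's pose just before it. camera_params takes no time and is no camera call; for the wrist camera it gives the pose at the moment of the call.
- r.finish_job(): hands the job in, once; it reports no verdict.
Trained networks look in the newest picture that a camera, given by its name, has taken for a name from the list of things; names that differ only in an ending like _2 or _b are one class to them, and where a whole thing is asked for, a point or a joint stands for the part that bears it (a point fixed in the world has none). Each returns a list of dicts, best first, with "conf" (0 to 1); they miss things now and then, are a little off and sometimes report something else, mostly with a low value. They report only what shows in the picture. A call takes as long as a camera call. They do not tell look-alikes from the thing itself.
- spotter.find_in(camera, name): "centre" ([column, row] in pixels, amid what is visible of it).
- spotter.trace(camera, name): "mask" (480x640 bool, what is visible of it) and "centre" ([column, row] in pixels, amid what is visible of it).
The state is a dict: "time_s": time; "joints": joint angles; "joint_velocities": joint speeds; "effort": joint torques, N m; "tcp_pos": TCP position; "ee_rot": TCP orientation; "wrist_force": force on the tool from outside, world axes, zero at the start; "moment": the same for the moment, N m; "gripper_width": opening from 0.0 (shut) to 1.0 (fully open).
Only numpy, scipy, OpenCV 4.12 (cv2) and the standard library are available. Lean on these libraries where they do the work, as an engineer would, in place of code of your own. Each camera call takes 0.05 s, during which the arm holds its last target.

## Working session

There is one attempt and no reset: what is moved stays moved. The work goes in short steps, Python scripts to look and compute and a tool call to move; the robot and the scene stay as the last step left them, time stands still between calls to the robot, and variables do not carry over. Pictures are saved under pics/ and viewed, and the job is handed in when it is done.

Besides the shell and the picture viewer there is one more tool, called after "Call:" by a JSON object that holds its "method" and its "body". move_arm: Moves the arm, as the interface text tells. Its arguments: {"type":"object","properties":{"series":{"type":"array","items":{"type":"array","items":{"type":"array","items":{"type":"number","minimum":-1,"maximum":1}}}}},"required":["series"]}

```bash
ls; mkdir -p pics
python3 - <<'E'
from station import r, viewer, spotter
import cv2,pickle
print(r.sense())
for n in ("side","top","wrist"):
    p=viewer.camera_params(n); im,d=viewer.capture(n)
    cv2.imwrite(f"pics/a_{n}.png",im[:,:,::-1]); pickle.dump((p,im,d),open(f"a_{n}.pkl","wb"))
    print(n,p)
E
```

```text
pics
{'time_s': 0.0, 'joints': array([ 8.71814700e+01,  2.20888965e+01,  3.79911691e-01, -3.08065049e-02,
       -6.84106638e+01, -1.48173759e+01]), 'joint_velocities': array([-0.02467752, -0.09541267,  0.0203152 , -0.03022925,  0.01192198,
        0.07786428]), 'effort': array([-5.07312998e-04, -3.90671504e+01,  1.87405050e+01,  4.21993867e+00,
        1.10202871e-02, -1.94159174e-04]), 'tcp_pos': array([0.18917824, 0.59520272, 0.29117528]), 'ee_rot': array([[-6.02032746e-04, -3.03155559e-01, -9.52940892e-01],
       [-2.06110195e-03, -9.52938665e-01,  3.03156153e-01],
       [-9.99997695e-01,  2.14661826e-03, -5.11342324e-05]]), 'wrist_force': array([ 0.40255875, -0.05588484, -0.13131177]), 'moment': array([0.02983424, 0.02493126, 0.02768389]), 'gripper_width': 0.9997811939153879}
side {'mtx': array([[551.81378031,   0.        , 312.87075588],
       [  0.        , 551.81378031, 243.90046786],
       [  0.        ,   0.        ,   1.        ]]), 'pose': array([[ 0.90595861, -0.23555924,  0.35178237,  0.07764869],
       [-0.42335954, -0.4993795 ,  0.75590133, -0.90534114],
       [
[... 259 characters left out ...]
     ,   1.        ]]), 'pose': array([[-0.0132278 , -0.99889551,  0.04508639,  0.43797249],
       [-0.99990501,  0.01338888,  0.00327259, -0.01585315],
       [-0.00387264, -0.04503882, -0.99897773,  1.34830123],
       [ 0.        ,  0.        ,  0.        ,  1.        ]])}
wrist {'mtx': array([[371.64829954,   0.        , 314.4318431 ],
       [  0.        , 371.64829954, 241.53895596],
       [  0.        ,   0.        ,   1.        ]]), 'pose': array([[-0.30192419, -0.9173927 , -0.25929215,  0.25958889],
       [-0.95333021,  0.29105875,  0.08028889,  0.57333507],
       [ 0.00181281,  0.2714322 , -0.96245586,  0.38325063],
       [ 0.        ,  0.        ,  0.        ,  1.        ]])}
```

View pics/a_top.png

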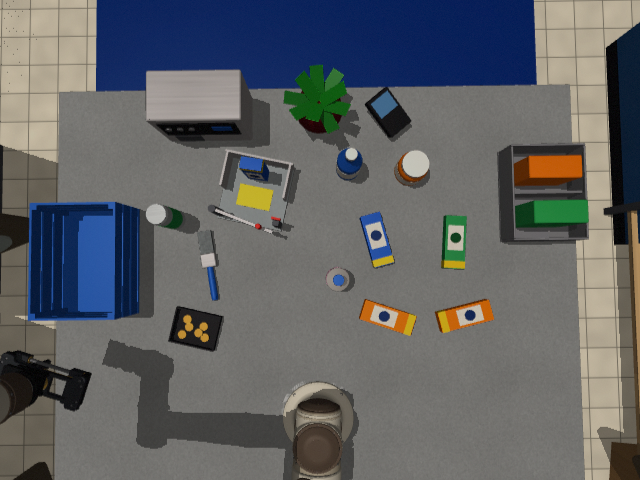

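View pics/a_side.png

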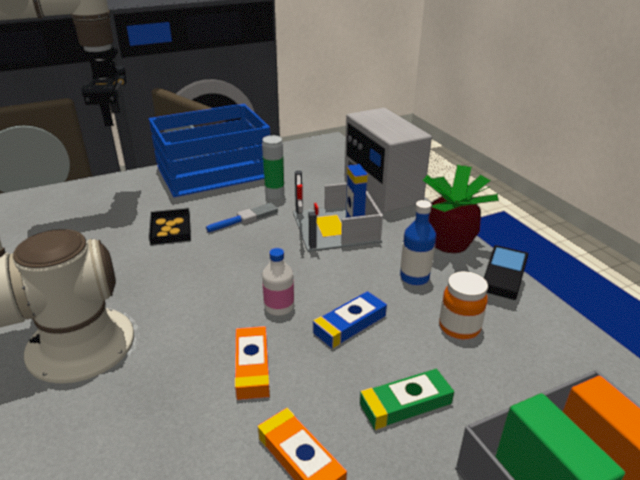

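```bash
cat > h.py <<'E'
import numpy as np,cv2,pickle
def deproj(p,u,v,z):
    K=p['mtx'];T=p['pose']
    c=np.array([(u-K[0,2])/K[0,0]*z,(v-K[1,2])/K[1,1]*z,z]); return T[:3,:3]@c+T[:3,3]
def ray_at(p,u,v,h):
    K=p['mtx'];T=p['pose'];d=T[:3,:3]@np.array([(u-K[0,2])/K[0,0],(v-K[1,2])/K[1,1],1]);t=(h-T[2,3])/d[2];return T[:3,3]+t*d
def cloud(p,d):
    v,u=np.mgrid[:480,:640];K=p['mtx'];T=p['pose']
    c=np.stack([(u-K[0,2])/K[0,0]*d,(v-K[1,2])/K[1,1]*d,d],-1);return c@T[:3,:3].T+T[:3,3]
def proj(p,X):
    K=p['mtx'];T=p['pose'];c=T[:3,:3].T@(np.array(X)-T[:3,3]);return c[:2]/c[2]*K[0,0]+K[:2,2]
E
python3 - <<'E'
from h import *
p,im,d=pickle.load(open("a_top.pkl","rb"))
P=cloud(p,d)
hsv=cv2.cvtColor(im,cv2.COLOR_RGB2HSV)
def seg(x0,y0,x1,y1,zmin,zmax):
    m=np.zeros((480,640),bool);m[y0:y1,x0:x1]=1
    m&=(P[...,2]>zmin)&(P[...,2]<zmax)&(d>0);return m
# blue carton
for nm,bx in dict(blue=(350,200,405,275),green=(435,205,475,280)).items():
    m=seg(*bx,0.022,0.05);pts=P[m]
    rc=cv2.minAreaRect(pts[:,:2].astype(np.float32));print(nm,m.sum(),rc,np.median(pts[:,2]),cv2.boxPoints(rc).round(3).tolist())
# yellow strip
m=seg(225,175,285,215,-0.01,0.03)&(hsv[...,0]>20)&(hsv[...,0]<35)&(hsv[...,1]>150)
pts=np.array([ray_at(p,u,v,0.008) for v,u in np.argwhere(m)])
rc=cv2.minAreaRect(pts[:,:2].astype(np.float32));print('strip',rc,cv2.boxPoints(rc).round(3).tolist(),np.median(P[m][:,2]),pts[:,:2].mean(0))
# red
m=np.zeros((480,640),bool);m[195:245,200:300]=1
m&=((hsv[...,0]<8)|(hsv[...,0]>172))&(hsv[...,1]>150)
n,l,s,c=cv2.connectedComponentsWithStats(m.astype(np.uint8))
for i in range(1,n): print(s[i],c[i],P[l==i].mean(0),P[l==i].max(0))
for nm,bx in dict(soft=(320,260,355,300),bleach=(330,140,370,185),jar=(390,145,435,190),can=(140,195,190,235)).items():
    m=seg(*bx,0.06,0.25);print(nm,P[m][:,:2].min(0),P[m][:,:2].max(0),P[m][:,2].max())
cv2.imwrite("pics/z.png",cv2.resize(im[140:250,190:310],None,fx=6,fy=5,interpolation=cv2.INTER_CUBIC)[:,:,::-1])
E
```

```text
blue 1113 ((0.5006546974182129, -0.17287719249725342), (0.14952830970287323, 0.059305354952812195), 14.587450981140137) 0.031888660156135895 [[0.42100000381469727, -0.16300000250339508], [0.4359999895095825, -0.2199999988079071], [0.5799999833106995, -0.18299999833106995], [0.5659999847412109, -0.125]]
green 1134 ((0.4912799298763275, -0.3920897841453552), (0.06016993522644043, 0.14985056221485138), 87.11383056640625) 0.03185621515782755 [[0.41499999165534973, -0.4180000126361847], [0.5649999976158142, -0.4259999990463257], [0.5680000185966492, -0.3659999966621399], [0.4180000126361847, -0.3580000102519989]]
strip ((0.6295521259307861, 0.17451058328151703), (0.09746796637773514, 0.06081230193376541), 77.20227813720703) [[0.5889999866485596, 0.1340000033378601], [0.6480000019073486, 0.11999999731779099], [0.6700000166893005, 0.2150000035762787], [0.6110000014305115, 0.2290000021457672]] 0.00848910978913242 [0.62950987 0.17464721]
[271 217  10   4  23] [275.39130435 218.34782609] [0.55532462 0.10336235 0.12149409] [0.5591213  0.11470236 0.12470675]
[255 224   6   5  25] [257.76 225.96] [0.52909432 0.13862158 0.2038232 ] [0.5381884  0.15226525 1.34830123]
soft [ 0.36320445 -0.09008194] [ 0.42239865 -0.02783324] 0.143638922266063
bleach [ 0.6737191  -0.12484388] [ 0.73897219 -0.05995816] 0.19502912231172687
jar [ 0.65648758 -0.31045659] [ 0.73565746 -0.22841453] 0.11866051535048783
can [0.53828771 0.37335287] [0.59273889 0.42729859] 0.1760509496277871
```

View pics/z.png

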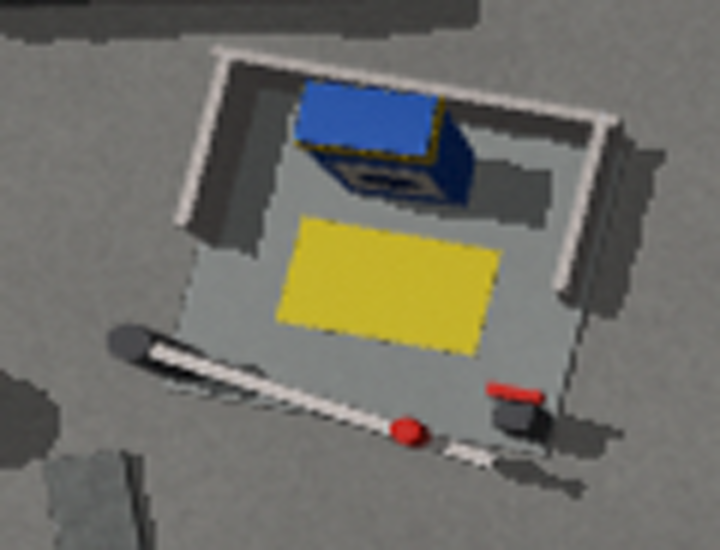

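Run:
```python
from h import *
from station import r,viewer,spotter
p,im,d=pickle.load(open("a_top.pkl","rb"))
ps,ims,ds=pickle.load(open("a_side.pkl","rb"))
psi=np.deg2rad(-12.8);R=np.array([[np.cos(psi),-np.sin(psi),0],[np.sin(psi),np.cos(psi),0],[0,0,1]])
C=np.array([.6295,.1746,0])+R@[.015,0,0];print('C',C)
H=C+R@[-.08,.085,.0]
k=ray_at(p,257.8,226,.155);print('knob top',k, (R.T@(k-H)), np.linalg.norm((k-H)[:2]))
for a in (0,.1,.17,.2):
    K=H+R@[-.135*np.sin(a),-.135*np.cos(a),.141];print(a,K,proj(ps,K),proj(p,K))
print('hinge px',proj(p,H+[0,0,.124]),'catch',proj(p,C+R@[-.08,-.085,.122]))
for nm in ('carton','hasp_knob','hasp','softener','brush'):
    for cam in ('top','side'):
        o=spotter.find_in(cam,nm);print(nm,cam,[(q['conf'],q['centre']) for q in o][:4])
cv2.imwrite("pics/s.png",cv2.resize(ims[150:270,270:390],None,fx=5,fy=5,interpolation=cv2.INTER_CUBIC)[:,:,::-1])
cv2.imwrite("pics/c.png",cv2.resize(ims[280:360,300:400],None,fx=5,fy=5,interpolation=cv2.INTER_CUBIC)[:,:,::-1])
im,_=viewer.capture('wrist')
```

```text
C [0.64412724 0.17127677 0.        ]
knob top [0.53309296 0.1453054  0.155     ] [-0.02252108 -0.13492545  0.155     ] 0.13679209043757692
0 [0.55503787 0.14024318 0.141     ] [309.16354852 190.62017468] [260.42427889 217.94324908]
0.1 [0.5420447  0.14388678 0.141     ] [303.48029362 191.07468195] [259.0554989 222.9640279]
0.17 [0.53319698 0.14720096 0.141     ] [299.45710456 191.23297737] [257.80098272 226.39000561]
0.2 [0.5294802  0.14880933 0.141     ] [297.72876821 191.26010692] [257.19026522 227.83097999]
hinge px [211.15561774 207.90221063] catch [274.35687674 221.39155451]
carton top [(0.96, [387.3, 315.8]), (0.87, [464.4, 315.9]), (0.57, [375.9, 241.3]), (0.2, [234.8, 219.0])]
carton side [(0.95, [297.2, 451.6]), (0.91, [347.7, 317.0]), (0.67, [253.2, 368.4]), (0.55, [333.6, 222.4])]
hasp_knob top [(0.6, [239.1, 218.1]), (0.45, [251.8, 194.2])]
hasp_knob side [(0.77, [299.8, 182.5])]
hasp top [(0.61, [238.3, 218.4])]
hasp side [(0.51, [300.7, 188.3]), (0.34, [248.7, 216.2])]
softener top []
softener side [(0.78, [278.0, 283.7]), (0.38, [249.0, 216.8])]
brush top [(0.79, [209.0, 253.9])]
brush side [(0.93, [247.7, 215.6])]
```

View pics/s.png

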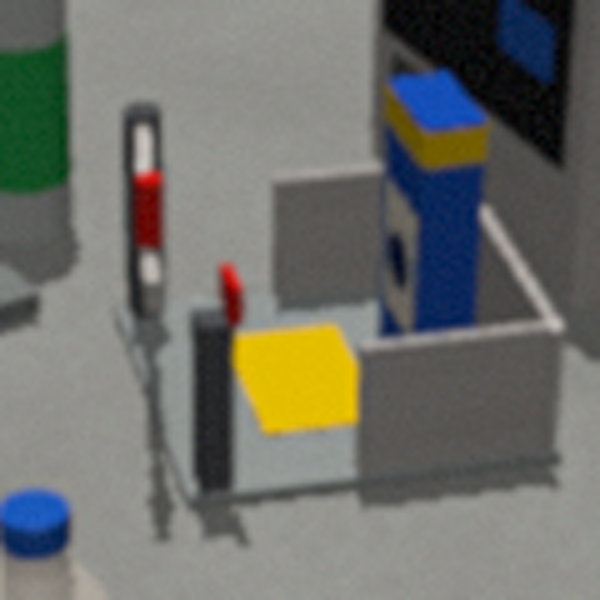

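View pics/c.png

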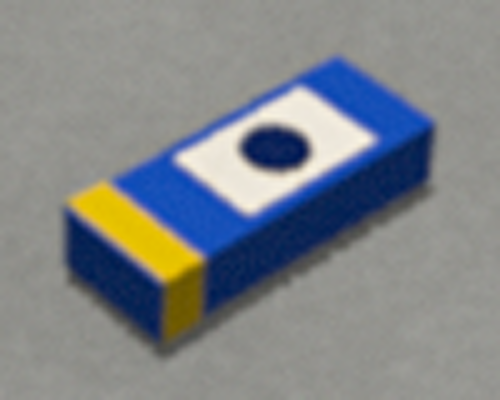

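View pics/a_wrist.png

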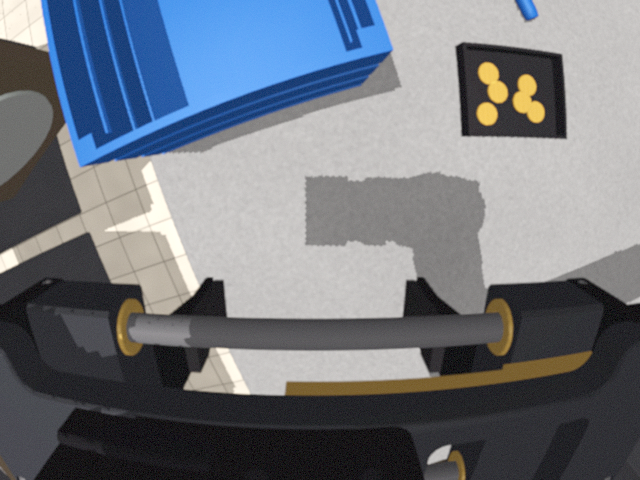

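Call:
{"method": "move_arm", "body": {"series": [[[0,0,0.97,0.52,-0.68,0,0.4],[0,0,0.97,0.52,-0.68,0,0.4],[0,0,0.97,0.52,-0.68,0,0.4],[0,0,0.97,0.52,-0.68,0,0.4],[0,0,0.97,0.52,-0.68,0,0.4],[0,0,0.97,0.52,-0.68,0,0.4],[0,0,0.97,0.52,-0.68,0,0.4],[0,0,0.97,0.52,-0.68,0,0.4],[0,0,0.97,0.52,-0.68,0,0.4],[0,0,0.97,0.52,-0.68,0,0.4],[0,0,0.97,0.52,-0.68,0,0.4],[0,0,0,0,0,0,0.4]]]}}

```text
time_s: 2.2
tcp_pos: [0.5409, 0.1323, 0.2939]
ee_rot: [[0.002, 0.945, -0.328], [0.006, -0.328, -0.945], [-1.0, 0.0, -0.006]]
wrist_force: [1.0, 0.5, 0.1]
gripper_width: 0.395
```

```bash
cat > st.py <<'E'
from station import r
import numpy as np
s=r.sense();R=s['ee_rot']
print('t',s['time_s'],'tcp',s['tcp_pos'].round(4),'q',s['joints'].round(1),'F',s['wrist_force'].round(1),'w',round(s['gripper_width'],3))
print('R',R.round(3).tolist(),'yaw of -y',np.degrees(np.arctan2(-R[1,1],-R[0,1])).round(2))
E
python3 st.py
```

```text
t 2.2 tcp [0.5409 0.1323 0.2939] q [ 30.3  15.3  -9.1  -0.2 -65.3 130.6] F [1.  0.5 0.1] w 0.395
R [[0.002, 0.945, -0.328], [0.006, -0.328, -0.945], [-1.0, 0.0, -0.006]] yaw of -y 160.83
```

Call:
{"method": "move_arm", "body": {"series": [[[0,0,-0.4,-0.13,0.22,-0.3,0.4],[0,0,0,0,0,-0.1,0.4]]]}}

```text
time_s: 2.45
tcp_pos: [0.5332, 0.1455, 0.27]
ee_rot: [[0.004, 0.924, -0.384], [0.006, -0.384, -0.923], [-1.0, 0.001, -0.007]]
wrist_force: [-1.0, 0.1, 0.5]
gripper_width: 0.404
```

```bash
python3 st.py
python3 - <<'E'
from station import viewer
import cv2
im,d=viewer.capture('wrist');cv2.imwrite('pics/w2.png',im[:,:,::-1])
im,d=viewer.capture('side');cv2.imwrite('pics/s2.png',cv2.resize(im[80:280,200:440],None,fx=3,fy=3)[:,:,::-1])
E
```

```text
t 2.45 tcp [0.5332 0.1455 0.27  ] q [ 32.   15.9 -11.9  -0.2 -61.8 125.6] F [-1.   0.1  0.5] w 0.404
R [[0.004, 0.924, -0.384], [0.006, -0.384, -0.923], [-1.0, 0.001, -0.007]] yaw of -y 157.44
```

View pics/w2.png

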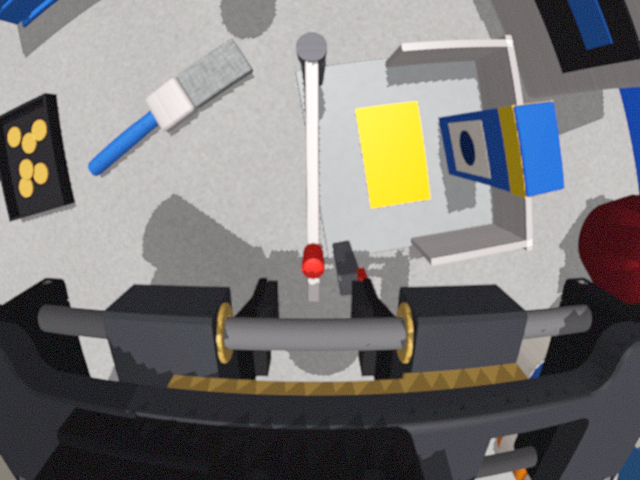

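View pics/s2.png

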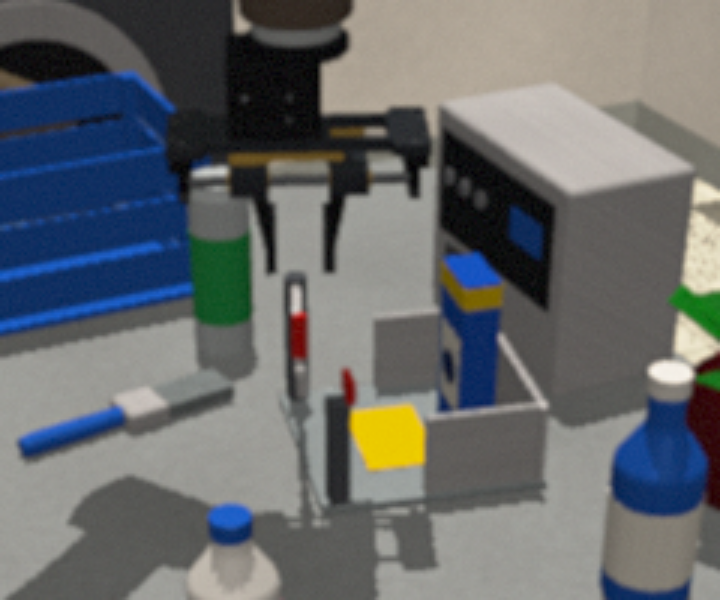

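Call:
{"method": "move_arm", "body": {"series": [[[0,0,0,0,0,-0.6,0.4],[0,0,0,0,0,-0.52,0.4],[0,0,0,0,0,0,0.24],[0,0,0,0,0,0,0.24]]]}}

```text
time_s: 3.05
tcp_pos: [0.536, 0.1473, 0.207]
ee_rot: [[0.014, 0.926, -0.378], [0.009, -0.378, -0.926], [-1.0, 0.009, -0.014]]
wrist_force: [-0.5, -0.4, -0.3]
gripper_width: 0.274
```

```bash
python3 st.py
python3 - <<'E'
from station import viewer
import cv2
im,d=viewer.capture('wrist');cv2.imwrite('pics/w3.png',im[:,:,::-1])
import numpy as np
# swing plan
psi=np.deg2rad(-12.8);R=np.array([[np.cos(psi),-np.sin(psi)],[np.sin(psi),np.cos(psi)]])
H=np.array([.6441,.1713])+R@[-.08,.085]
prev=None
for a in np.deg2rad(np.arange(9.7,95,7.8)):
    K=H+R@[-.135*np.sin(a),-.135*np.cos(a)]
    print(round(a,3),K.round(4),None if prev is None else ((K-prev)/.06).round(2));prev=K
E
```

```text
t 3.05 tcp [0.536  0.1473 0.207 ] q [ 3.210e+01  1.950e+01 -1.680e+01 -1.000e-01 -5.280e+01  1.258e+02] F [-0.5 -0.4 -0.3] w 0.274
R [[0.014, 0.926, -0.378], [0.009, -0.378, -0.926], [-1.0, 0.009, -0.014]] yaw of -y 157.79
0.169 [0.5333 0.1472] None
0.305 [0.5168 0.1554] [-0.27  0.14]
0.442 [0.5016 0.1657] [-0.25  0.17]
0.578 [0.488 0.178] [-0.23  0.2 ]
0.714 [0.4761 0.192 ] [-0.2   0.23]
0.85 [0.4663 0.2075] [-0.16  0.26]
0.986 [0.4586 0.2242] [-0.13  0.28]
1.122 [0.4533 0.2418] [-0.09  0.29]
1.258 [0.4505 0.2599] [-0.05  0.3 ]
1.395 [0.4501 0.2783] [-0.01  0.31]
1.531 [0.4522 0.2965] [0.04 0.3 ]
```

View pics/w3.png

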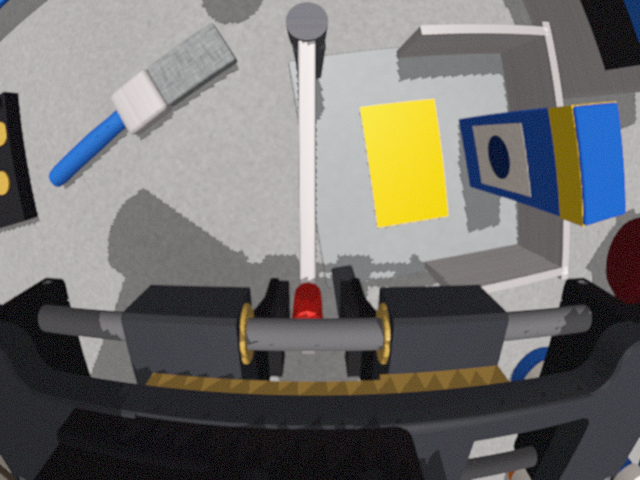

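Call:
{"method": "move_arm", "body": {"series": [[[0,0,-0.97,-0.29,0.13,-0.05,0.24],[0,0,-0.97,-0.26,0.17,0,0.24],[0,0,-0.97,-0.23,0.2,0,0.24],[0,0,-0.97,-0.2,0.23,0,0.24],[0,0,-0.97,-0.16,0.26,0,0.24]]]}}

```text
time_s: 3.72
tcp_pos: [0.4694, 0.2087, 0.2119]
ee_rot: [[0.031, 0.464, -0.885], [0.001, -0.886, -0.464], [-1.0, 0.013, -0.028]]
wrist_force: [0.8, 0.3, -0.6]
gripper_width: 0.239
```

```bash
python3 st.py
python3 - <<'E'
from station import viewer
import cv2
im,d=viewer.capture('wrist');cv2.imwrite('pics/w4.png',im[:,:,::-1])
E
```

```text
t 3.725 tcp [0.4694 0.2087 0.2119] q [ 42.6  15.1 -23.1   1.5 -50.5  74.1] F [ 0.8  0.3 -0.6] w 0.239
R [[0.031, 0.464, -0.885], [0.001, -0.886, -0.464], [-1.0, 0.013, -0.028]] yaw of -y 117.66
```

View pics/w4.png

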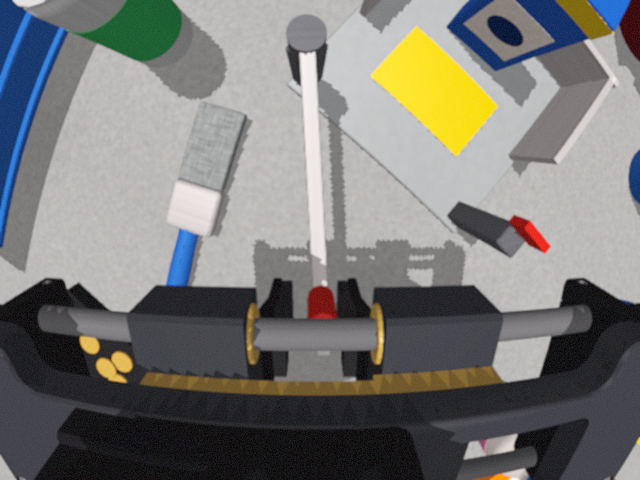

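Call:
{"method": "move_arm", "body": {"series": [[[0.1,0.1,-0.97,-0.17,0.27,-0.1,0.24],[0,0.1,-0.97,-0.1,0.29,-0.1,0.24],[0,0,-0.97,-0.05,0.3,0,0.24],[0,0,-0.97,-0.01,0.31,0,0.24],[0,0,-0.97,0.04,0.3,0,0.24],[0,0,-0.5,0.05,0.15,0,0.24]]]}}

```text
time_s: 4.53
tcp_pos: [0.4565, 0.311, 0.2087]
ee_rot: [[0.022, -0.278, -0.96], [0.011, -0.961, 0.278], [-1.0, -0.017, -0.018]]
wrist_force: [-0.2, -1.3, -0.4]
gripper_width: 0.243
```

```bash
python3 st.py
python3 - <<'E'
from station import viewer
import cv2
im,d=viewer.capture('wrist');cv2.imwrite('pics/w5.png',im[:,:,::-1])
im,d=viewer.capture('top');cv2.imwrite('pics/t5.png',cv2.resize(im[140:340,130:370],None,fx=3,fy=3)[:,:,::-1])
E
```

```text
t 4.525 tcp [0.4565 0.311  0.2087] q [ 51.3  18.9 -17.7   0.8 -52.1  22.1] F [-0.2 -1.3 -0.4] w 0.243
R [[0.022, -0.278, -0.96], [0.011, -0.961, 0.278], [-1.0, -0.017, -0.018]] yaw of -y 73.89
```

View pics/w5.png

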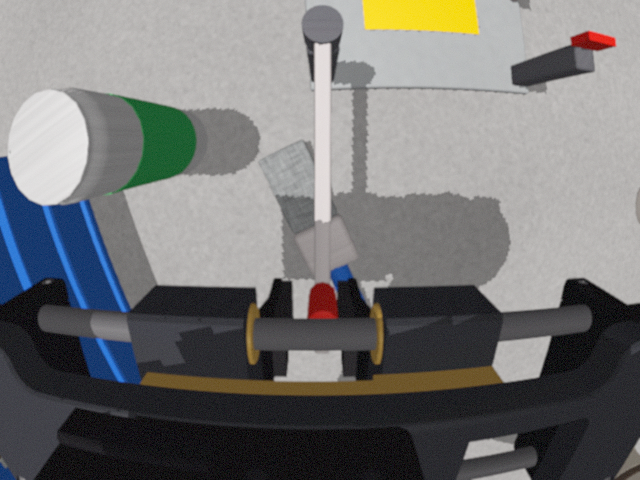

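View pics/t5.png

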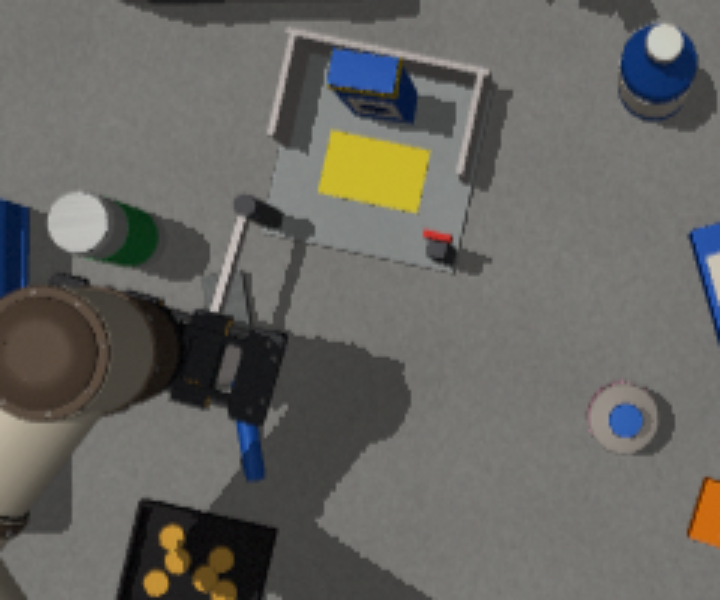

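Call:
{"method": "move_arm", "body": {"series": [[[0,0,0,0,-0.03,0.5,0.3],[0,0,0,0,0,0.8,0.4],[0,0,0.43,-0.06,-0.9,0.2,1],[0,0,0.43,-0.06,-0.95,0,1],[0,0,0.43,-0.06,-0.95,0,1],[0,0,0.43,-0.06,-0.95,0,1],[0,0,0.43,-0.06,-0.95,0,1],[0,0,0.43,-0.06,-0.95,0,1],[0,0,0.43,-0.06,-0.95,0,1],[0,0,0.43,-0.06,-0.95,0,1],[0,0,0.43,-0.06,-0.9,0,1],[0.25,-0.97,0,0,0,0,1],[0.25,-0.97,0,0,0,0,1],[0.25,-0.97,0,0,0,0,1],[0,0,0,0,0,0,1]]]}}

```text
time_s: 6.5
tcp_pos: [0.4186, -0.2185, 0.3151]
ee_rot: [[0.439, 0.31, -0.843], [0.13, -0.951, -0.282], [-0.889, 0.014, -0.458]]
wrist_force: [0.4, -0.6, 0.3]
gripper_width: 0.995
```

```bash
python3 st.py
cat > turn.py <<'E'
# usage: turn.py yaw_deg alpha tx ty tz : remaining turn rotvec(/8deg) and shift(/60mm) to target tool frame
import sys,numpy as np
from scipy.spatial.transform import Rotation as Ro
from station import r
yaw,al,*t=map(float,sys.argv[1:]);yaw,al=np.radians([yaw,al])
f=np.array([np.cos(yaw),np.sin(yaw),0]);l=np.array([-np.sin(yaw),np.cos(yaw),0]);u=np.array([0,0,1.])
x=np.sin(al)*f-np.cos(al)*u;z=-(np.cos(al)*f+np.sin(al)*u);T=np.stack([x,-l,z],1)
s=r.sense()
rv=np.degrees(Ro.from_matrix(T@s['ee_rot'].T).as_rotvec())
print('turn deg',rv.round(2),'units',(rv/8).round(2),'shift mm',((np.array(t)-s['tcp_pos'])*1000).round(1),'units',((np.array(t)-s['tcp_pos'])/.06).round(2))
print('tcp',s['tcp_pos'].round(4),'q',s['joints'].round(1),'F',s['wrist_force'].round(1),'w',s['gripper_width'].round(3),'t',s['time_s'])
E
python3 turn.py 14.6 45 .4242 -.1928 .2
```

```text
t 6.5 tcp [ 0.4186 -0.2185  0.3151] q [-16.4  -0.3 -21.1 -19.7 -47.6 135.2] F [ 0.4 -0.6  0.3] w 0.995
R [[0.439, 0.31, -0.843], [0.13, -0.951, -0.282], [-0.889, 0.014, -0.458]] yaw of -y 108.07
turn deg [  5.74 -16.83  -3.32] units [ 0.72 -2.1  -0.42] shift mm [   5.6   25.7 -115.1] units [ 0.09  0.43 -1.92]Traceback (most recent call last):
  File "turn.py", line 11, in <module>
    print('tcp',s['tcp_pos'].round(4),'q',s['joints'].round(1),'F',s['wrist_force'].round(1),'w',s['gripper_width'].round(3),'t',s['time_s'])
                                                                                                 ^^^^^^^^^^^^^^^^^^^^^^^^
AttributeError: 'float' object has no attribute 'round'
```

Call:
{"method": "move_arm", "body": {"series": [[[0.24,-0.7,-0.14,0.03,0.14,-0.3,1],[0.24,-0.7,-0.14,0.03,0.14,-0.5,1],[0.24,-0.7,-0.14,0.03,0.15,-0.6,1],[0,0,0,0,0,-0.5,1],[0,0,0,0,0,0,1]]]}}

```text
time_s: 7.12
tcp_pos: [0.4248, -0.1927, 0.2055]
ee_rot: [[0.678, 0.265, -0.685], [0.182, -0.964, -0.193], [-0.712, 0.007, -0.702]]
wrist_force: [-0.3, 0.0, 0.8]
gripper_width: 0.999
```

```bash
sed -i "s/s\['gripper_width'\].round(3)/s['gripper_width']/" turn.py
python3 turn.py 14.6 45 .4242 -.1928 .062
python3 - <<'E'
from station import viewer
import cv2
im,d=viewer.capture('wrist');cv2.imwrite('pics/w6.png',im[:,:,::-1])
im,d=viewer.capture('side');cv2.imwrite('pics/s6.png',cv2.resize(im[180:420,200:480],None,fx=2.5,fy=2.5)[:,:,::-1])
E
```

```text
turn deg [ 0.48 -0.3  -0.78] units [ 0.06 -0.04 -0.1 ] shift mm [-6.000e-01 -1.000e-01 -1.435e+02] units [-0.01 -0.   -2.39]
tcp [ 0.4248 -0.1927  0.2055] q [-27.7   7.  -26.9 -57.5 -34.4 176.2] F [-0.3  0.   0.8] w 0.9991341784648428 t 7.125
```

View pics/w6.png

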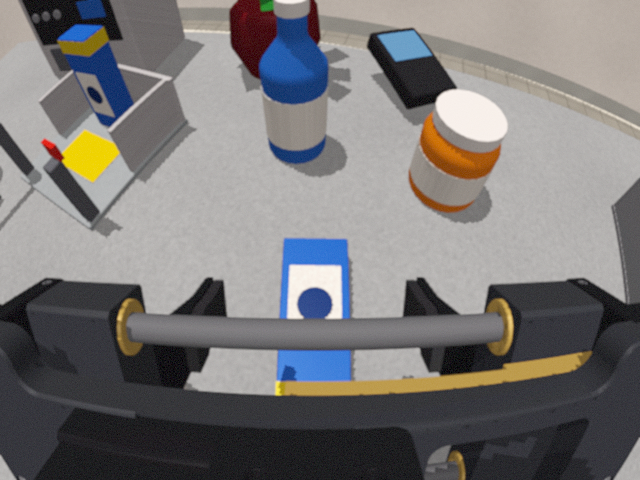

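View pics/s6.png

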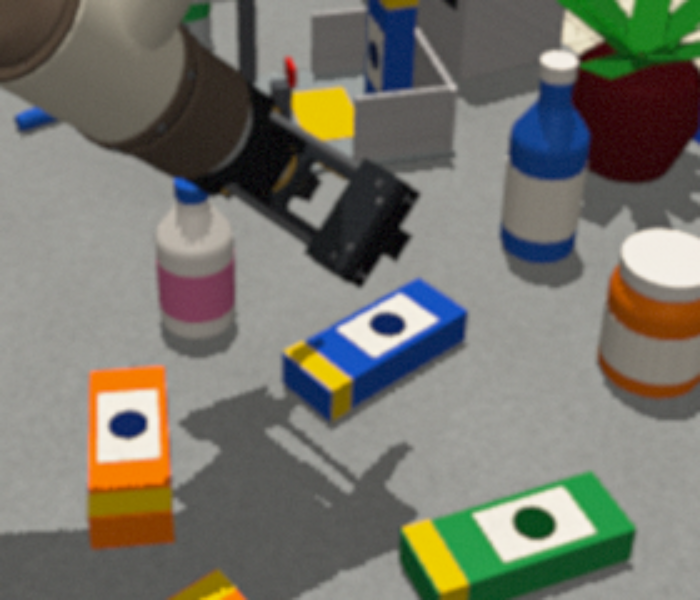

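Call:
{"method": "move_arm", "body": {"series": [[[0,0,0,0,0,0.8,1],[0.88,0.24,-0.92,0,0,0,1],[0.88,0.24,-0.92,0,0,0,1],[0.88,0.24,-0.92,0,0,0,1],[0.88,0.24,-0.92,0,0,0,1],[0.88,0.24,-0.92,0,0,0,1],[0.88,0.24,-0.92,0,0,0,1],[0.88,0.24,-0.92,0,0,0,1],[0.88,0.24,-0.92,0,0,0,1]]]}}

```text
time_s: 8.35
tcp_pos: [0.4315, -0.1915, 0.2778]
ee_rot: [[0.687, -0.647, -0.331], [0.172, -0.299, 0.939], [-0.706, -0.701, -0.094]]
wrist_force: [0.4, 0.3, -0.5]
gripper_width: 1.0
```

```bash
python3 - <<'E'
s=open('turn.py').read()
s=s.replace("rv=np","if s['ee_rot'][:,1]@l>0: T=T*[1,-1,-1]; print('flipped')\nrv=np")
open('turn.py','w').write(s)
E
python3 turn.py 14.6 45 .4242 -.1928 .062
```

```text
turn deg [-56.51 -14.37  58.73] units [-7.06 -1.8   7.34] shift mm [  -7.3   -1.3 -215.8] units [-0.12 -0.02 -3.6 ]
tcp [ 0.4315 -0.1915  0.2778] q [-22.6   0.2 -24.4 -46.2 -35.9  75.5] F [ 0.4  0.3 -0.5] w 0.999513299145239 t 8.35
```

Call:
{"method": "move_arm", "body": {"series": [[[0.88,0.24,-0.92,0,0,0,1],[0.88,0.24,-0.92,0,0,0,1],[0.88,0.24,-0.92,0,0,0,1],[0.88,0.24,-0.92,0,0,0,1],[0.88,0.24,-0.92,0,0,0,1],[0.88,0.24,-0.92,0,0,0,1],[0.88,0.24,-0.92,0,0,0,1],[0.88,0.24,-0.92,0,0,0,1],[0,0,0,0,0,0,1]]]}}

```text
time_s: 9.48
tcp_pos: [0.4361, -0.1888, 0.299]
ee_rot: [[0.683, -0.397, 0.613], [0.165, 0.902, 0.4], [-0.712, -0.172, 0.681]]
wrist_force: [-0.5, -0.5, 0.7]
gripper_width: 0.997
```

```bash
python3 turn.py 14.6 45 .4242 -.1928 .062
```

```text
flipped
turn deg [ 9.76  2.08 -9.03] units [ 1.22  0.26 -1.13] shift mm [ -11.9   -4.  -237. ] units [-0.2  -0.07 -3.95]
tcp [ 0.4361 -0.1888  0.299 ] q [-20.2  -1.4 -23.6 -41.7 -35.9 -14.6] F [-0.5 -0.5  0.7] w 0.997218279564535 t 9.475
```

Call:
{"method": "move_arm", "body": {"series": [[[0.61,0.13,-0.57,-0.1,-0.03,-0.7,1],[0.61,0.13,-0.57,-0.1,-0.04,-0.9,1],[0,0,0,0,0,-0.7,1],[0,0,0,0,0,0,1]]]}}

```text
time_s: 9.98
tcp_pos: [0.4266, -0.193, 0.165]
ee_rot: [[0.692, -0.26, 0.674], [0.174, 0.966, 0.193], [-0.701, -0.016, 0.713]]
wrist_force: [0.3, -0.2, 0.6]
gripper_width: 1.001
```

```bash
python3 turn.py 14.6 45 .4242 -.1928 .062;python3 - <<'E'
from station import viewer
import cv2
im,d=viewer.capture('wrist');cv2.imwrite('pics/w7.png',im[:,:,::-1])
im,d=viewer.capture('side');cv2.imwrite('pics/s7.png',cv2.resize(im[180:420,200:480],None,fx=2.5,fy=2.5)[:,:,::-1])
im,d=viewer.capture('top');cv2.imwrite('pics/t7.png',cv2.resize(im[180:380,290:490],None,fx=3,fy=3)[:,:,::-1])
E
```

```text
flipped
turn deg [ 0.76  0.74 -0.47] units [ 0.1   0.09 -0.06] shift mm [  -2.4    0.2 -103. ] units [-0.04  0.   -1.72]
tcp [ 0.4266 -0.193   0.165 ] q [-31.4  11.8 -27.9 -66.7 -33.7   9.5] F [ 0.3 -0.2  0.6] w 1.0005343834008114 t 9.975
```

View pics/w7.png

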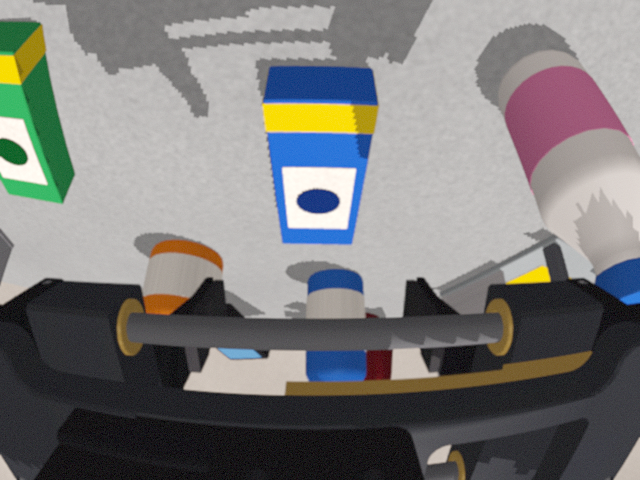

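View pics/s7.png

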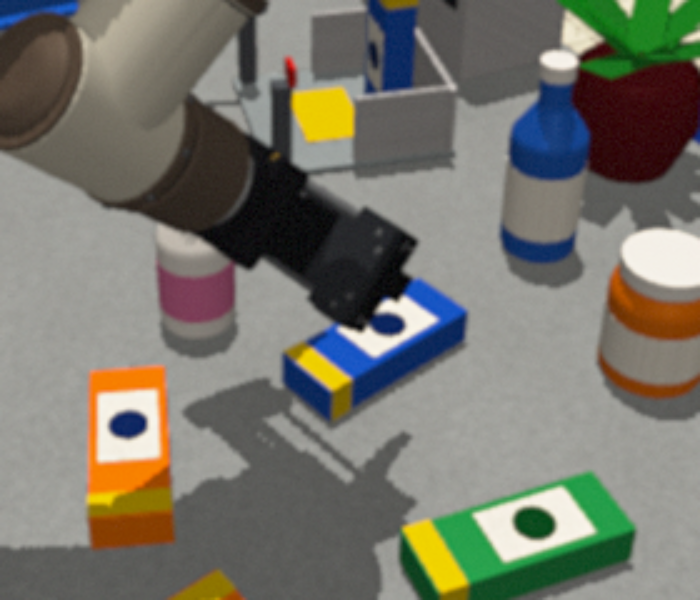

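View pics/t7.png

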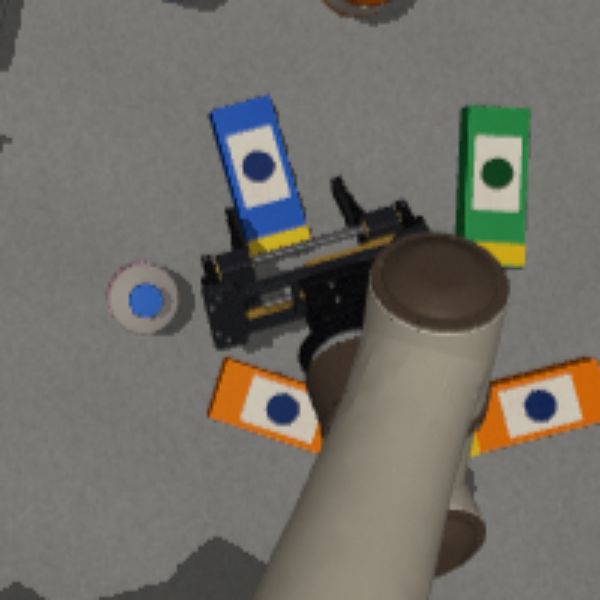

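Call:
{"method": "move_arm", "body": {"series": [[[0.05,0.05,-0.03,-0.02,-0.04,-0.5,1],[0.05,0.05,-0.03,0,-0.01,-0.5,1],[0,0,0,0,0,-0.4,1],[0,0,0,0,0,0,1]]]}}

```text
time_s: 10.62
tcp_pos: [0.4322, -0.1971, 0.094]
ee_rot: [[0.7, -0.264, 0.664], [0.172, 0.964, 0.202], [-0.693, -0.027, 0.72]]
wrist_force: [-0.3, 0.5, 0.0]
gripper_width: 1.001
```

```bash
python3 turn.py 14.6 45 .4250 -.1957 .062;python3 - <<'E'
from station import viewer
import cv2
im,d=viewer.capture('wrist');cv2.imwrite('pics/w8.png',im[:,:,::-1])
im,d=viewer.capture('side');cv2.imwrite('pics/s8.png',cv2.resize(im[180:420,200:480],None,fx=2.5,fy=2.5)[:,:,::-1])
E
```

```text
flipped
turn deg [ 1.22  1.45 -0.73] units [ 0.15  0.18 -0.09] shift mm [ -7.2   1.4 -32. ] units [-0.12  0.02 -0.53]
tcp [ 0.4322 -0.1971  0.094 ] q [-37.6  22.  -28.7 -80.8 -34.8  32. ] F [-0.3  0.5  0. ] w 1.00148115818989 t 10.625
```

View pics/w8.png

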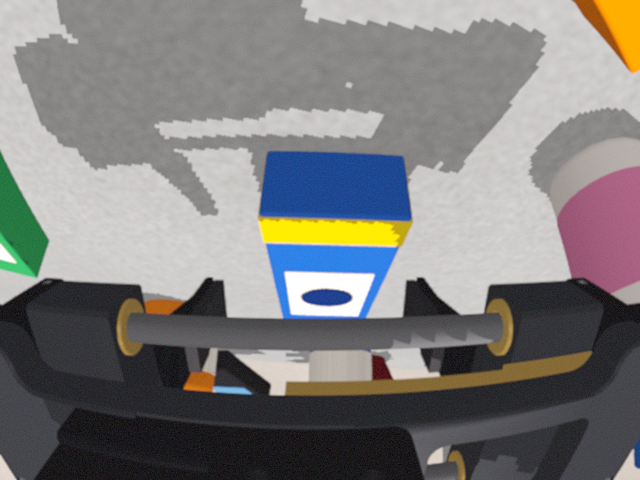

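View pics/s8.png

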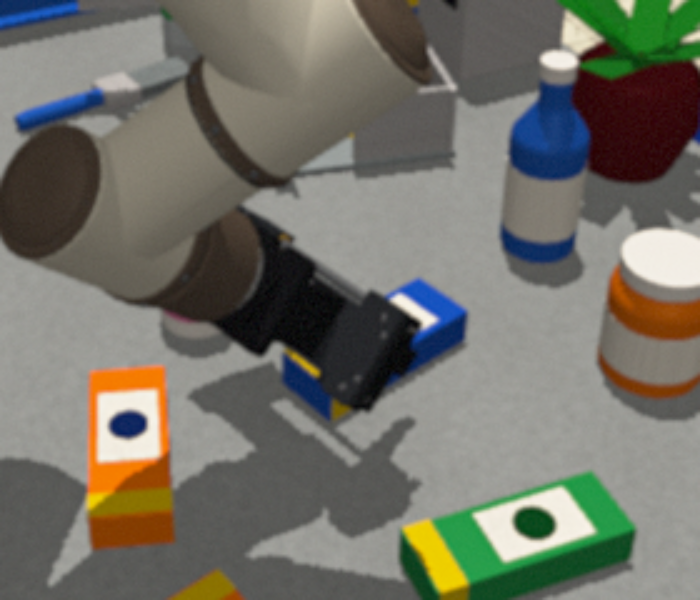

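Call:
{"method": "move_arm", "body": {"series": [[[0.1,0.12,-0.06,-0.07,0.02,-0.28,1],[0.08,0.1,-0.03,-0.06,0,-0.22,1],[0,0,0,0,0,0,1]]]}}

```text
time_s: 11.1
tcp_pos: [0.4273, -0.1965, 0.0701]
ee_rot: [[0.687, -0.257, 0.679], [0.178, 0.966, 0.186], [-0.704, -0.007, 0.71]]
wrist_force: [-0.6, 0.4, -0.8]
gripper_width: 0.999
```

```bash
python3 turn.py 14.6 45 .4250 -.1957 .062;python3 - <<'E'
from station import viewer
import cv2
im,d=viewer.capture('side');cv2.imwrite('pics/s9.png',cv2.resize(im[180:420,200:480],None,fx=2.5,fy=2.5)[:,:,::-1])
E
```

```text
flipped
turn deg [ 0.32  0.31 -0.3 ] units [ 0.04  0.04 -0.04] shift mm [-2.3  0.8 -8.1] units [-0.04  0.01 -0.14]
tcp [ 0.4273 -0.1965  0.0701] q [-39.   25.1 -29.3 -83.3 -35.1  36. ] F [-0.6  0.4 -0.8] w 0.9994224436372142 t 11.1
```

View pics/s9.png

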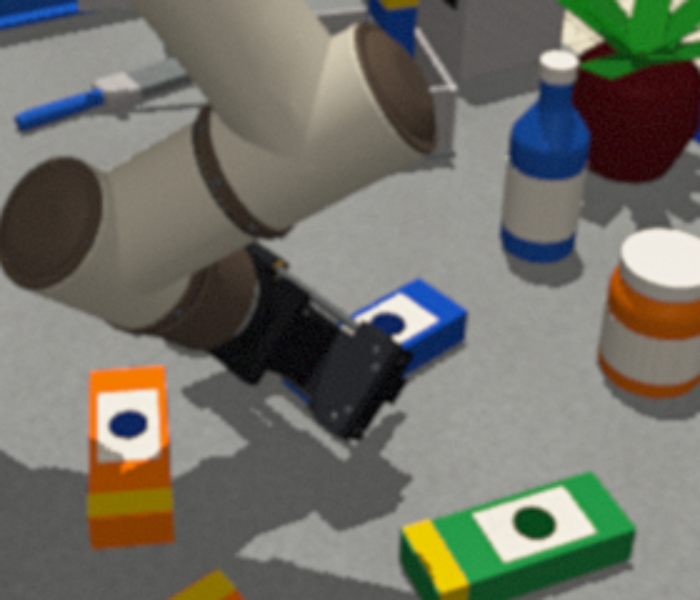

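Call:
{"method": "move_arm", "body": {"series": [[[0.04,0.04,-0.04,-0.05,0.01,-0.16,1],[0,0,0,0,0,0,0.5],[0,0,0,0,0,0,0.3],[0,0,0,0,0,0,0.3],[0,0,0,0,0,0,0.3],[0,0,0,0,0,0,0.3]]]}}

```text
time_s: 11.9
tcp_pos: [0.4247, -0.1959, 0.0615]
ee_rot: [[0.686, -0.253, 0.683], [0.178, 0.968, 0.18], [-0.706, -0.002, 0.708]]
wrist_force: [0.1, 0.2, -0.9]
gripper_width: 0.665
```

```bash
python3 turn.py 14.6 45 .4250 -.1957 .062;python3 - <<'E'
from station import viewer
import cv2
im,d=viewer.capture('wrist');cv2.imwrite('pics/w10.png',im[:,:,::-1])
E
```

```text
flipped
turn deg [ 0.08  0.13 -0.03] units [ 0.01  0.02 -0.  ] shift mm [0.3 0.2 0.5] units [0.   0.   0.01]
tcp [ 0.4247 -0.1959  0.0615] q [-39.8  26.3 -29.7 -84.8 -35.3  38.3] F [ 0.1  0.2 -0.9] w 0.6653608679457146 t 11.9
```

View pics/w10.png

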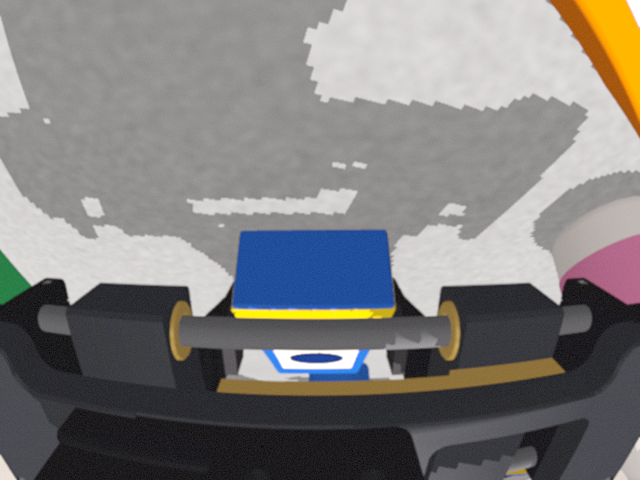

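Call:
{"method": "move_arm", "body": {"series": [[[0,0,0,0,0,0.15,0.3],[0,0,0,0,0,0.3,0.3],[0,0,0,0,0,0.5,0.3],[0,0,0,0,0,0.4,0.3],[0,0,0,0,0,0,0.3]]]}}

```text
time_s: 12.58
tcp_pos: [0.4222, -0.1962, 0.1415]
ee_rot: [[0.68, -0.25, 0.689], [0.176, 0.968, 0.178], [-0.711, 0.0, 0.703]]
wrist_force: [-0.4, 0.1, -3.2]
gripper_width: 0.668
```

```bash
python3 turn.py 14.6 45 .4250 -.1957 .37;python3 - <<'E'
from station import viewer
import cv2
im,d=viewer.capture('wrist');cv2.imwrite('pics/w11.png',im[:,:,::-1])
im,d=viewer.capture('side');cv2.imwrite('pics/s11.png',cv2.resize(im[180:420,200:480],None,fx=2.5,fy=2.5)[:,:,::-1])
E
```

```text
flipped
turn deg [ 0.08 -0.35  0.13] units [ 0.01 -0.04  0.02] shift mm [  2.8   0.5 228.5] units [0.05 0.01 3.81]
tcp [ 0.4222 -0.1962  0.1415] q [-33.1  14.6 -28.5 -69.3 -33.7  13.5] F [-0.4  0.1 -3.2] w 0.6675956276210822 t 12.575
```

View pics/w11.png

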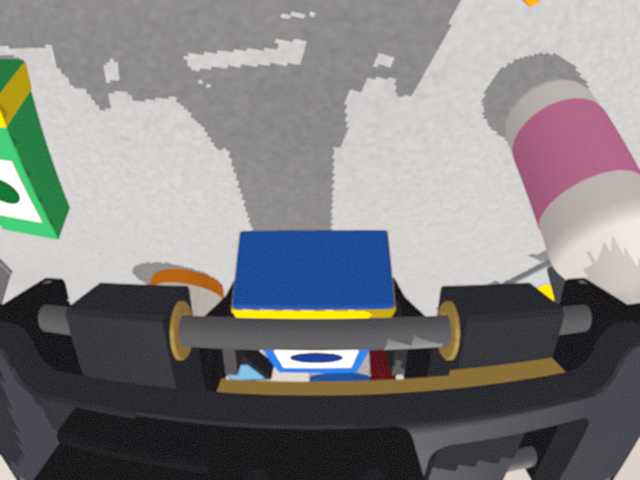

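View pics/s11.png

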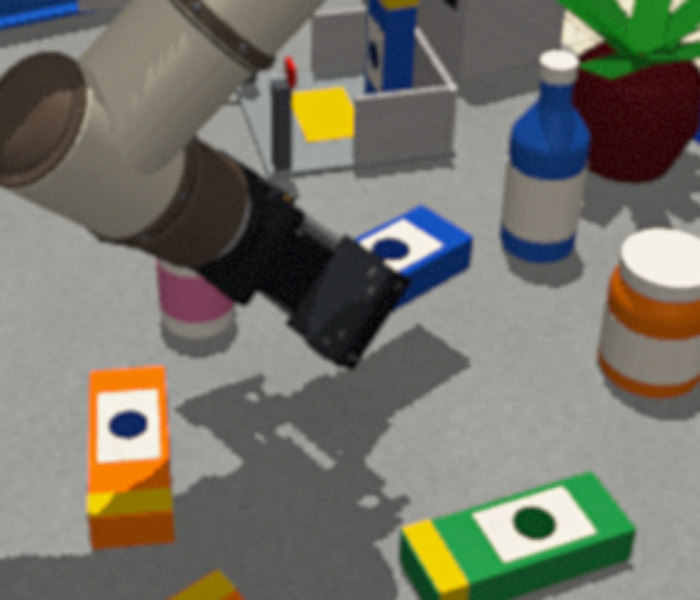

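Call:
{"method": "move_arm", "body": {"series": [[[0,0,0,0.05,0,0.7,0.3],[0,0,0,0,0,0.9,0.3],[0,0,0,0,0,0.9,0.3],[0,0,0,0,0,0.9,0.3],[0,0,-0.4,0.1,0.6,0.3,0.3],[0,0,-0.5,0.1,0.8,0,0.3],[0,0,-0.5,0.1,0.8,0,0.3],[0,0,-0.4,0.1,0.6,0,0.3],[0,0,0,0,0,0,0.3]]]}}

```text
time_s: 13.8
tcp_pos: [0.4229, -0.1189, 0.3354]
ee_rot: [[0.629, -0.055, 0.775], [0.044, 0.998, 0.035], [-0.776, 0.012, 0.631]]
wrist_force: [-0.3, -0.1, -3.6]
gripper_width: 0.665
```

```bash
python3 turn.py 0 45 .45 -.02 .37
```

```text
flipped
turn deg [-0.53 -5.91 -3.16] units [-0.07 -0.74 -0.39] shift mm [27.1 98.9 34.6] units [0.45 1.65 0.58]
tcp [ 0.4229 -0.1189  0.3354] q [  6.5 -12.  -41.    4.3 -22.  -97. ] F [-0.3 -0.1 -3.6] w 0.6646492172154953 t 13.8
```

Call:
{"method": "move_arm", "body": {"series": [[[0,-0.25,-0.1,0.5,0.5,0.25,0.3],[0,-0.25,-0.15,0.5,0.5,0.25,0.3],[0,-0.25,-0.15,0.4,0.5,0.15,0.3],[0,0,0,0.1,0.3,0,0.3],[0,0,0,0,0,0,0.3]]]}}

```text
time_s: 14.42
tcp_pos: [0.504, -0.0338, 0.3655]
ee_rot: [[0.686, 0.012, 0.728], [-0.008, 1.0, -0.008], [-0.728, -0.0, 0.686]]
wrist_force: [0.7, 0.1, -3.3]
gripper_width: 0.664
```

```bash
python3 turn.py 0 45 .50 0 .37
```

```text
flipped
turn deg [ 0.   -1.7   0.67] units [ 0.   -0.21  0.08] shift mm [-4.  33.8  4.5] units [-0.07  0.56  0.08]
tcp [ 0.504  -0.0338  0.3655] q [  10.7   -7.3  -48.8   53.8   -9.6 -151.6] F [ 0.7  0.1 -3.3] w 0.6641335519687581 t 14.425
```

Call:
{"method": "move_arm", "body": {"series": [[[0,0.6,0,0,0,0.1,0.3],[0,0.9,0,0,0.1,0.1,0.3],[0,0.9,0,0,0.2,0,0.3],[0,0.7,0,0,0.2,0,0.3],[0,0,0,0,0,0,0.3]]]}}

```text
time_s: 15.05
tcp_pos: [0.5036, -0.0124, 0.372]
ee_rot: [[0.327, 0.021, 0.945], [-0.017, 1.0, -0.017], [-0.945, -0.01, 0.327]]
wrist_force: [0.0, -0.6, -2.8]
gripper_width: 0.661
```

```bash
python3 turn.py 0 20 .50 0 .37
```

```text
flipped
turn deg [ 0.58 -0.91  1.23] units [ 0.07 -0.11  0.15] shift mm [-3.6 12.4 -2. ] units [-0.06  0.21 -0.03]
tcp [ 0.5036 -0.0124  0.372 ] q [  20.6   -0.6  -22.1    9.6  -51.3 -116.6] F [ 0.  -0.6 -2.8] w 0.6614574662047898 t 15.05
```

Call:
{"method": "move_arm", "body": {"series": [[[-0.35,0.02,1,0,0,0,0.3],[-0.35,0.02,1,0,0,0,0.3],[-0.35,0.02,1,0,0,0,0.3],[-0.35,0.02,1,0,0,0,0.3],[-0.35,0.02,1,0,0,0,0.3],[-0.35,0.02,1,0,0,0,0.3],[-0.35,0.02,1,0,0,0,0.3],[-0.35,0.02,1,0,0,0,0.3],[-0.35,0.02,1,0,0,0,0.3],[-0.35,0.02,1,0,0,0,0.3],[-0.35,0.02,1,0,0,0,0.3],[-0.35,0.02,1,0,0,0,0.3],[-0.35,0.02,1,0,0,0,0.3],[-0.35,0.02,1,0,0,0,0.3],[-0.35,0.02,1,0,0,0,0.3],[-0.35,0.02,1,0,0,0,0.3],[-0.35,0.02,1,0,0,0,0.3],[-0.35,0.02,1,0,0,0,0.3],[0,0,0,0,0,0,0.3]]]}}

```text
time_s: 17.42
tcp_pos: [0.4834, -0.0312, 0.3488]
ee_rot: [[0.32, -0.399, -0.859], [-0.034, -0.911, 0.411], [-0.947, -0.103, -0.305]]
wrist_force: [0.6, -0.4, -2.6]
gripper_width: 0.661
```

```bash
python3 turn.py -12.8 20 .50 0.1 .37
```

```text
turn deg [-6.27 -0.17 10.76] units [-0.78 -0.02  1.34] shift mm [ 16.6 131.2  21.2] units [0.28 2.19 0.35]
tcp [ 0.4834 -0.0312  0.3488] q [ 19.4  -1.8 -26.9  10.7 -48.3  40.1] F [ 0.6 -0.4 -2.6] w 0.6612705735975868 t 17.425
```

Call:
{"method": "move_arm", "body": {"series": [[[-0.16,0,0.3,0.3,0.6,0.15,0.3],[-0.16,0,0.3,0.34,0.75,0.1,0.3],[-0.16,0,0.3,0.34,0.75,0.1,0.3],[-0.16,0,0.3,0.34,0.75,0.1,0.3],[-0.16,0,0.3,0.34,0.75,0.1,0.3],[0,0,0,0,0,0,0.3]]]}}

```text
time_s: 18.18
tcp_pos: [0.583, 0.1873, 0.3789]
ee_rot: [[0.329, -0.213, -0.92], [-0.069, -0.977, 0.202], [-0.942, -0.003, -0.336]]
wrist_force: [-0.6, -0.5, -3.7]
gripper_width: 0.663
```

```bash
python3 turn.py -12.8 45 .585 0.1847 .36
```

```text
turn deg [ -5.67 -24.72  -0.51] units [-0.71 -3.09 -0.06] shift mm [  2.   -2.6 -18.9] units [ 0.03 -0.04 -0.31]
tcp [0.583  0.1873 0.3789] q [ 38.2  11.6 -10.4  18.  -56.4  31. ] F [-0.6 -0.5 -3.7] w 0.662759709621977 t 18.175
```

Call:
{"method": "move_arm", "body": {"series": [[[-0.18,-0.77,0,0,0,-0.05,0.3],[-0.18,-0.77,0,0,0,-0.05,0.3],[-0.18,-0.77,0,0,0,-0.1,0.3],[-0.18,-0.77,-0.05,0.03,-0.04,-0.1,0.3],[0,0,0,0,0,0,0.3]]]}}

```text
time_s: 18.8
tcp_pos: [0.5842, 0.1795, 0.3603]
ee_rot: [[0.673, -0.231, -0.702], [-0.158, -0.973, 0.168], [-0.722, -0.002, -0.692]]
wrist_force: [0.9, -1.3, -2.6]
gripper_width: 0.665
```

```bash
python3 turn.py -12.8 45 .585 0.1847 .26
python3 - <<'E'
from station import viewer
import cv2
im,d=viewer.capture('side');cv2.imwrite('pics/s12.png',cv2.resize(im[30:270,230:470],None,fx=2.5,fy=2.5)[:,:,::-1])
im,d=viewer.capture('wrist');cv2.imwrite('pics/w12.png',im[:,:,::-1])
E
```

```text
turn deg [-0.41 -1.18  0.56] units [-0.05 -0.15  0.07] shift mm [   0.8    5.2 -100.3] units [ 0.01  0.09 -1.67]
tcp [0.5842 0.1795 0.3603] q [ 33.5   7.  -37.8  70.4 -32.3 -14.9] F [ 0.9 -1.3 -2.6] w 0.6649096194075947 t 18.8
```

View pics/s12.png

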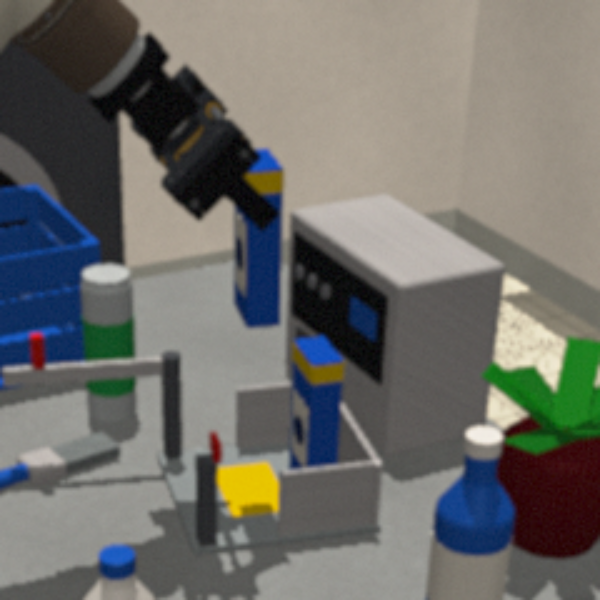

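View pics/w12.png

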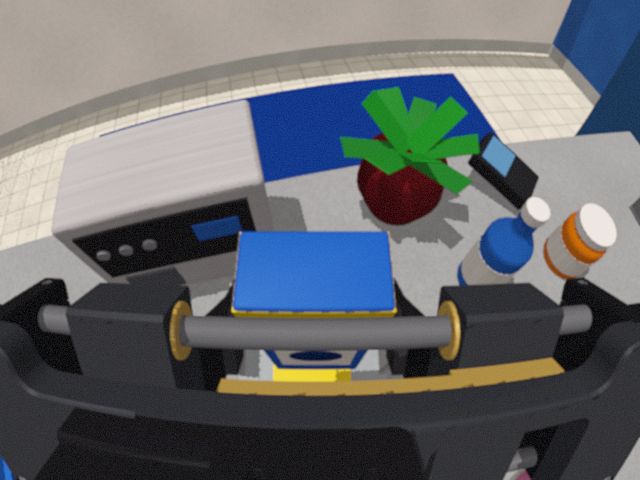

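Call:
{"method": "move_arm", "body": {"series": [[[-0.05,-0.15,0.07,0,0.08,-0.5,0.3],[0,0,0,0,0,-0.6,0.3],[0,0,0,0,0,-0.5,0.3],[0,0,0,0,0,0,0.3]]]}}

```text
time_s: 19.4
tcp_pos: [0.5899, 0.1879, 0.2715]
ee_rot: [[0.697, -0.224, -0.681], [-0.147, -0.974, 0.17], [-0.702, -0.019, -0.712]]
wrist_force: [0.9, -0.7, -2.3]
gripper_width: 0.664
```

```bash
python3 turn.py -12.8 45 .585 0.1847 .20
```

```text
turn deg [-0.94  0.64  0.16] units [-0.12  0.08  0.02] shift mm [ -4.9  -3.2 -71.5] units [-0.08 -0.05 -1.19]
tcp [0.5899 0.1879 0.2715] q [ 22.   12.5 -45.1 107.2 -24.6 -45.6] F [ 0.9 -0.7 -2.3] w 0.6641814178128296 t 19.4
```

```bash
cat > fk.py <<'E'
import numpy as np
from scipy.optimize import least_squares
from scipy.spatial.transform import Rotation as Ro
S=[ # q, tcp, R
([87.181,22.089,.380,-.031,-68.411,-14.817],[.18918,.5952,.29118],[[-.0006,-.3032,-.9529],[-.0021,-.9529,.3032],[-1,.0021,0]]),
([30.3,15.3,-9.1,-.2,-65.3,130.6],[.5409,.1323,.2939],[[.002,.945,-.328],[.006,-.328,-.945],[-1,0,-.006]]),
([32.1,19.5,-16.8,-.1,-52.8,125.8],[.536,.1473,.207],[[.014,.926,-.378],[.009,-.378,-.926],[-1,.009,-.014]]),
([42.6,15.1,-23.1,1.5,-50.5,74.1],[.4694,.2087,.2119],[[.031,.464,-.885],[.001,-.886,-.464],[-1,.013,-.028]]),
([51.3,18.9,-17.7,.8,-52.1,22.1],[.4565,.311,.2087],[[.022,-.278,-.96],[.011,-.961,.278],[-1,-.017,-.018]]),
([-16.4,-.3,-21.1,-19.7,-47.6,135.2],[.4186,-.2185,.3151],[[.439,.31,-.843],[.13,-.951,-.282],[-.889,.014,-.458]]),
([-27.7,7,-26.9,-57.5,-34.4,176.2],[.4248,-.1927,.2055],[[.678,.265,-.685],[.182,-.964,-.193],[-.712,.007,-.702]]),
([-22.6,.2,-24.4,-46.2,-35.9,75.5],[.4315,-.1915,.2778],[[.687,-.647,-.331],[.172,-.299,.939],[-.706,-.701,-.094]]),
([-37.6,22,-28.7,-80.8,-34.8,32],[.4322,-.1971,.094],[[.7,-.264,.664],[.172,.964,.202],[-.693,-.027,.72]]),
([-39.8,26.3,-29.7,-84.8,-35.3,38.3],[.4247,-.1959,.0615],[[.686,-.253,.683],[.178,.968,.18],[-.706,-.002,.708]]),
([6.5,-12,-41,4.3,-22,-97],[.4229,-.1189,.3354],[[.629,-.055,.775],[.044,.998,.035],[-.776,.012,.631]]),
([20.6,-.6,-22.1,9.6,-51.3,-116.6],[.5036,-.0124,.372],[[.327,.021,.945],[-.017,1,-.017],[-.945,-.01,.327]]),
([38.2,11.6,-10.4,18,-56.4,31],[.583,.1873,.3789],[[.329,-.213,-.92],[-.069,-.977,.202],[-.942,-.003,-.336]]),
([33.5,7,-37.8,70.4,-32.3,-14.9],[.5842,.1795,.3603],[[.673,-.231,-.702],[-.158,-.973,.168],[-.722,-.002,-.692]]),
([22,12.5,-45.1,107.2,-24.6,-45.6],[.5899,.1879,.2715],[[.697,-.224,-.681],[-.147,-.974,.17],[-.702,-.019,-.712]]),
]
def R(ax,d): return Ro.from_euler(ax,d,degrees=True).as_matrix()
def fk(q,p,s4,s6):
    h1=np.array([p[0],p[1],p[2]]);a2=np.array([p[3],0,p[4]]);a3=np.array([p[5],0,p[6]]);a5=np.array([p[7],p[8],p[9]])
    A=R('z',q[0]);x=A@h1;A=A@R('y',q[1]);x=x+A@a2;A=A@R('y',-q[2]);x=x+A@a3
    A=A@R('x',s4*q[3])@R('y',-q[4]);x=x+A@a5;A=A@R('x',s6*q[5]+p[10])
    return x,A
def fit():
    best=None
    for s4 in (1,-1):
        for s6 in (1,-1):
          for o in (0,90,180,-90):
            def f(p):
                e=[]
                for q,t,Rm in S:
                    x,A=fk(q,p,s4,s6);e+=list((x-t)*10)+list((A-np.array(Rm)).ravel())
                return np.array(e)
            o_=least_squares(f,[0,0,.3,0,.3,.3,0,.2,0,0,o])
            if best is None or o_.cost<best[0]: best=(o_.cost,o_.x,s4,s6)
    return best
if __name__=='__main__':
    b=fit();print(b[0],b[1].round(4),b[2],b[3])
    for q,t,Rm in S:
        x,A=fk(q,*b[1:]);print(((x-t)*1000).round(1),np.abs(A-Rm).max().round(3))
    import pickle;pickle.dump(b,open('fk.pkl','wb'))
E
python3 fk.py
```

```text
0.00016604749655995839 [ 4.00000e-04 -0.00000e+00  1.61000e-01 -2.00000e-04  5.63900e-01
  4.21200e-01  3.00000e-04  2.36700e-01 -1.59900e-01  2.00000e-04
 -9.00081e+01] -1 -1
[ 0.1 -0.3  0.1] 0.0
[ 0.5 -0.3  0.2] 0.001
[-0.6  0.2 -0.4] 0.001
[ 0.2 -0.5  0.1] 0.001
[ 0.6 -0.3  0.2] 0.001
[-0.3 -0.2 -0.3] 0.001
[ 0.  -0.2  0.1] 0.001
[0.  0.4 0.1] 0.001
[ 0.2 -0.1  0.1] 0.0
[ 0.2  0.1 -0.1] 0.0
[-0.1 -0.1  0.1] 0.001
[ 0.1  0.4 -0. ] 0.001
[-0.   0.5 -0. ] 0.001
[ 0.1  0.2 -0.4] 0.001
[-0.2 -0.   0.2] 0.001
```

```bash
cat > ik.py <<'E'
from fk import *
import pickle
b=pickle.load(open('fk.pkl','rb'));P=b[1:]
LO=np.array([-179.83,-69.29,-61.27,-181.25,-171.15,-177.46]);HI=np.array([179.83,118.12,80.66,117.63,-9.14,177.46])
def pose(yaw,al,flip):
    yaw,al=np.radians([yaw,al]);f=np.array([np.cos(yaw),np.sin(yaw),0]);l=np.array([-np.sin(yaw),np.cos(yaw),0]);u=np.array([0,0,1.])
    x=np.sin(al)*f-np.cos(al)*u;z=-(np.cos(al)*f+np.sin(al)*u);T=np.stack([x,-l,z],1)
    return T*[1,-1,-1] if flip else T
def ik(t,T,starts=None):
    sols=[]
    sd=[[np.degrees(np.arctan2(t[1],t[0]))+15,10,-30,a,-35,c] for a in (-150,-80,0,80) for c in (-120,0,120)] if starts is None else starts
    for s in sd:
        def f(q):
            x,A=fk(q,*P);return np.r_[(x-t)*10,(A-T).ravel()]
        o=least_squares(f,np.clip(s,LO+1,HI-1),bounds=(LO,HI))
        if o.cost<1e-6 and not any(np.abs(o.x-q).max()<1 for q in sols): sols.append(o.x)
    return sols
def margin(q): return np.minimum(q-LO,HI-q)
E
python3 - <<'E'
from ik import *
print('place')
for z in (.2,.1623):
  for fl in (0,1):
    for q in ik(np.array([.585,.1847,z]),pose(-12.8,45,fl)): print(z,fl,q.round(1),margin(q).round(0))
E
```

```text
place
```

Run:
```python
from ik import *
res=[]
for x in (.46,.52,.58):
  for y in (-.2,-.1,0.0):
    for yaw in (-60,-45,-30,-15,0,15,30,45,60):
      f=np.array([np.cos(np.radians(yaw)),np.sin(np.radians(yaw)),0])
      t=np.array([x,y,.1543])-f*.0456
      for fl in (0,):
        for q in ik(t,pose(yaw,45,fl)):
          m=margin(q); res.append((m.min(),x,y,yaw,fl,q.round(0).tolist()))
res.sort(key=lambda a:-a[0])
for a in res[:25]: print(a)
```

```text
(np.float64(28.363629824430802), 0.46, -0.2, 60, 0, [-36.0, 26.0, -11.0, -49.0, -69.0, -149.0])
(np.float64(25.934232129532006), 0.46, -0.1, 60, 0, [-27.0, 21.0, -19.0, -54.0, -61.0, -152.0])
(np.float64(23.9575139837672), 0.52, -0.2, 60, 0, [-32.0, 29.0, -5.0, -49.0, -68.0, -154.0])
(np.float64(22.49075305487338), 0.46, -0.2, 45, 0, [-37.0, 22.0, -17.0, -55.0, -59.0, -155.0])
(np.float64(21.886689661178508), 0.46, 0.0, 60, 0, [-16.0, 17.0, -24.0, -59.0, -53.0, -156.0])
(np.float64(21.625287819674327), 0.52, -0.1, 60, 0, [-24.0, 24.0, -12.0, -53.0, -61.0, -156.0])
(np.float64(20.073575606726507), 0.46, -0.1, 45, 0, [-27.0, 17.0, -24.0, -60.0, -51.0, -157.0])
(np.float64(19.550265028971722), 0.58, -0.2, 60, 0, [-29.0, 32.0, 2.0, -49.0, -69.0, -158.0])
(np.float64(17.84471416840941), 0.52, 0.0, 60, 0, [-13.0, 21.0, -18.0, -58.0, -53.0, -160.0])
(np.float64(17.834611244076598), 0.52, -0.2, 45, 0, [-33.0, 25.0, -11.0, -55.0, -58.0, -160.0])
(np.float64(17.30482310916213), 0.58, -0.1, 60, 0, [-21.0, 28.0, -6.0, -53.0, -61.0, -160.0])
(np.float64(16.390510224844064), 0.46, -0.2, 30, 0, [-3
[... 571 characters left out ...]
5.0, 24.0, -48.0, 77.0, -46.0, -65.0])
(np.float64(11.310390218681135), 0.52, -0.2, 30, 0, [-32.0, 21.0, -17.0, -60.0, -46.0, -166.0])
(np.float64(11.235949053010074), 0.52, 0.0, 45, 0, [-12.0, 17.0, -23.0, -64.0, -41.0, -166.0])
(np.float64(10.74800469881555), 0.58, -0.1, 45, 0, [-20.0, 24.0, -12.0, -58.0, -49.0, -167.0])
(np.float64(9.411146194932172), 0.46, -0.2, 15, 0, [-35.0, 14.0, -27.0, -67.0, -36.0, -168.0])
(np.float64(9.258673586429566), 0.52, 0.0, -15, 0, [-20.0, 12.0, -52.0, -170.0, -19.0, -96.0])
(np.float64(9.18892305829911), 0.58, -0.1, -60, 0, [8.0, 22.0, -52.0, 95.0, -41.0, -67.0])
(np.float64(8.459631181895759), 0.52, -0.1, 30, 0, [-22.0, 16.0, -24.0, -65.0, -38.0, -169.0])
```

Run:
```python
from ik import *
res=[]
for x in (.46,.52,.58,.64):
  for y in (-.25,-.17,-.1,-.03):
    for yaw in (-130,-110,-90,-75,-60):
      f=np.array([np.cos(np.radians(yaw)),np.sin(np.radians(yaw)),0])
      t=np.array([x,y,.1543])-f*.0456
      az=np.degrees(np.arctan2(t[1],t[0]))
      for q in ik(t,pose(yaw,45,0),[[az+15,20,-40,80,-45,-60],[az+15,20,-40,60,-60,0]]):
          m=margin(q); res.append((round(m.min(),1),x,y,yaw,q.round(0).tolist()))
res.sort(key=lambda a:-a[0])
for a in res[:30]: print(a)
```

```text
(np.float64(68.9), 0.64, -0.03, -130, [21.0, 47.0, 8.0, 20.0, -92.0, -68.0])
(np.float64(66.0), 0.64, -0.1, -130, [15.0, 46.0, 5.0, 24.0, -88.0, -65.0])
(np.float64(64.3), 0.64, -0.17, -130, [10.0, 46.0, 3.0, 27.0, -85.0, -62.0])
(np.float64(63.9), 0.64, -0.25, -130, [4.0, 46.0, 3.0, 31.0, -82.0, -58.0])
(np.float64(58.4), 0.58, -0.03, -130, [22.0, 42.0, -3.0, 19.0, -87.0, -71.0])
(np.float64(55.5), 0.58, -0.1, -130, [17.0, 41.0, -6.0, 23.0, -84.0, -68.0])
(np.float64(55.0), 0.64, -0.03, -110, [24.0, 42.0, -6.0, 31.0, -79.0, -61.0])
(np.float64(53.7), 0.58, -0.17, -130, [11.0, 41.0, -8.0, 27.0, -81.0, -65.0])
(np.float64(53.1), 0.58, -0.25, -130, [4.0, 41.0, -8.0, 31.0, -78.0, -61.0])
(np.float64(51.6), 0.64, -0.1, -110, [18.0, 41.0, -10.0, 35.0, -75.0, -59.0])
(np.float64(49.3), 0.64, -0.17, -110, [12.0, 40.0, -12.0, 39.0, -71.0, -57.0])
(np.float64(49.0), 0.52, -0.03, -130, [25.0, 37.0, -12.0, 18.0, -83.0, -74.0])
(np.float64(48.2), 0.64, -0.25, -110, [5.0, 40.0, -13.0, 44.0, -67.0, -54.0])
(np.float64(45.9), 0.52, -0.1, -130, [18.0, 36.0, -15.0, 22.0, -80.0, -71.0])
(np.float64(45
[... 537 characters left out ...]
np.float64(38.3), 0.58, -0.25, -110, [6.0, 35.0, -23.0, 45.0, -64.0, -58.0])
(np.float64(37.0), 0.46, -0.1, -130, [20.0, 32.0, -24.0, 21.0, -76.0, -74.0])
(np.float64(37.0), 0.52, -0.03, -110, [29.0, 33.0, -24.0, 29.0, -72.0, -68.0])
(np.float64(36.4), 0.64, -0.1, -90, [19.0, 35.0, -25.0, 50.0, -60.0, -57.0])
(np.float64(34.9), 0.46, -0.17, -130, [13.0, 32.0, -26.0, 26.0, -73.0, -71.0])
(np.float64(34.0), 0.64, -0.17, -90, [12.0, 34.0, -27.0, 56.0, -57.0, -56.0])
(np.float64(33.9), 0.46, -0.25, -130, [5.0, 32.0, -27.0, 33.0, -69.0, -67.0])
(np.float64(33.1), 0.52, -0.1, -110, [22.0, 32.0, -28.0, 34.0, -68.0, -66.0])
(np.float64(32.9), 0.64, -0.25, -90, [3.0, 34.0, -28.0, 63.0, -53.0, -54.0])
```

Call:
{"method": "move_arm", "body": {"series": [[[0,0,0,0,0,0.6,0.3],[0,0,0,0,0,0.8,0.3],[0,0,-0.6,0,-0.1,0.3,0.3],[0,0,-0.9,0,-0.3,0,0.3],[0,0,-0.9,0,-0.5,0,0.3],[0,0,-0.9,0,-0.5,0,0.3],[0,0,-0.9,0,-0.5,0,0.3],[0,0,-0.9,0,-0.5,0,0.3],[0,0,-0.9,-0.1,-0.5,0,0.3],[0,0,-0.9,-0.2,-0.5,0,0.3],[0,0,0,0,0,0,0.3]]]}}

```text
time_s: 20.78
tcp_pos: [0.5694, -0.0141, 0.3926]
ee_rot: [[0.268, -0.941, -0.207], [-0.631, -0.333, 0.701], [-0.729, -0.057, -0.683]]
wrist_force: [1.2, 0.8, -2.4]
gripper_width: 0.667
```

```bash
python3 turn.py -110 45 .536 -.127 .36
```

```text
turn deg [ -1.88   3.35 -39.55] units [-0.24  0.42 -4.94] shift mm [ -33.4 -112.9  -32.6] units [-0.56 -1.88 -0.54]
tcp [ 0.5694 -0.0141  0.3926] q [ 26.7  10.4 -25.5  48.  -67.  -33.4] F [ 1.2  0.8 -2.4] w 0.6668056420566335 t 20.775
```

Call:
{"method": "move_arm", "body": {"series": [[[-0.05,0.08,-1,-0.1,-0.4,-0.2,0.3],[-0.05,0.08,-1,-0.1,-0.4,-0.4,0.3],[-0.05,0.08,-1,-0.1,-0.4,-0.6,0.3],[-0.05,0.08,-1,-0.1,-0.4,-0.6,0.3],[-0.04,0.08,-0.95,-0.1,-0.3,-0.6,0.3],[0,0,0,0,0,0,0.3]]]}}

```text
time_s: 21.52
tcp_pos: [0.5411, -0.1201, 0.2507]
ee_rot: [[-0.234, -0.936, 0.265], [-0.642, 0.353, 0.681], [-0.731, -0.011, -0.683]]
wrist_force: [-0.1, -0.3, -1.8]
gripper_width: 0.664
```

```bash
python3 turn.py -110 45 .536 -.127 .1543
```

```text
turn deg [-1.61  1.26  0.66] units [-0.2   0.16  0.08] shift mm [ -5.1  -6.9 -96.4] units [-0.08 -0.11 -1.61]
tcp [ 0.5411 -0.1201  0.2507] q [ 15.7  24.3 -23.8  35.3 -73.9 -56.5] F [-0.1 -0.3 -1.8] w 0.6644144816928593 t 21.525
```

Descend to about 15 mm above, and check it is vertical.

Call:
{"method": "move_arm", "body": {"series": [[[-0.2,0.16,0.08,-0.08,-0.11,-0.6,0.3],[0,0,0,0,0,-0.55,0.3],[0,0,0,0,0,-0.2,0.3],[0,0,0,0,0,0,0.3]]]}}

```text
time_s: 22.02
tcp_pos: [0.543, -0.1203, 0.1753]
ee_rot: [[-0.221, -0.944, 0.245], [-0.659, 0.33, 0.676], [-0.719, -0.012, -0.695]]
wrist_force: [0.1, 0.6, -2.4]
gripper_width: 0.663
```

```bash
python3 turn.py -110 45 .536 -.127 .1543
python3 - <<'E'
from station import viewer
import cv2
im,d=viewer.capture('side');cv2.imwrite('pics/s13.png',cv2.resize(im[150:390,230:470],None,fx=2.5,fy=2.5)[:,:,::-1])
im,d=viewer.capture('wrist');cv2.imwrite('pics/w13.png',im[:,:,::-1])
E
```

```text
turn deg [-0.67  0.99 -0.76] units [-0.08  0.12 -0.09] shift mm [ -7.   -6.7 -21. ] units [-0.12 -0.11 -0.35]
tcp [ 0.543  -0.1203  0.1753] q [ 15.4  29.4 -29.2  39.3 -65.7 -62.7] F [ 0.1  0.6 -2.4] w 0.6630231834079116 t 22.025
```

View pics/s13.png

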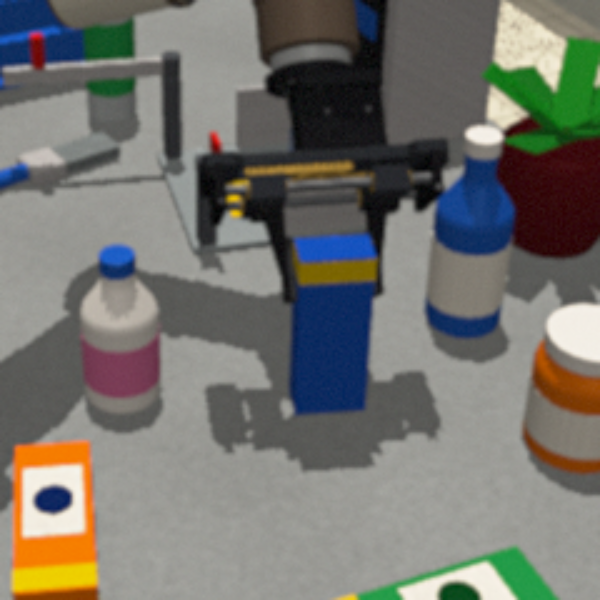

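View pics/w13.png

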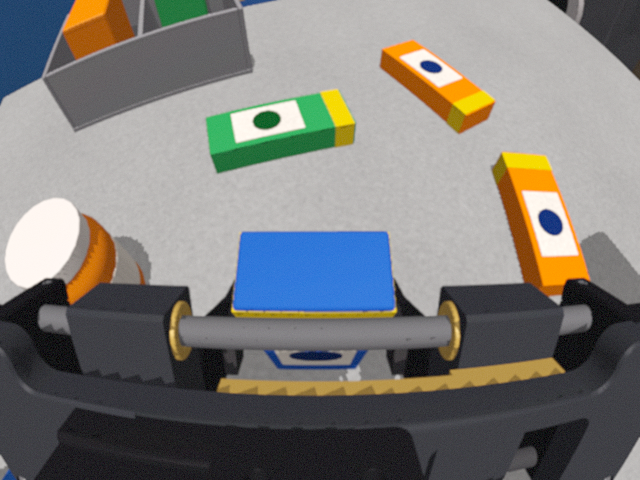

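Call:
{"method": "move_arm", "body": {"series": [[[-0.08,0.12,-0.09,-0.05,-0.05,-0.1,0.3],[-0.03,0.04,0,0,0,-0.12,0.3],[0,0,0,0,0,0,0.3]]]}}

```text
time_s: 22.5
tcp_pos: [0.541, -0.1233, 0.1641]
ee_rot: [[-0.242, -0.94, 0.242], [-0.667, 0.342, 0.662], [-0.705, -0.001, -0.709]]
wrist_force: [0.2, -0.1, -2.9]
gripper_width: 0.664
```

```bash
python3 turn.py -110 45 .536 -.127 .1543
```

```text
turn deg [ 0.19 -0.02  0.  ] units [ 0.02 -0.    0.  ] shift mm [-5.  -3.7 -9.8] units [-0.08 -0.06 -0.16]
tcp [ 0.541  -0.1233  0.1641] q [ 15.2  30.7 -29.4  39.4 -65.9 -63.6] F [ 0.2 -0.1 -2.9] w 0.6642730802784202 t 22.5
```

Call:
{"method": "move_arm", "body": {"series": [[[0,0,0,0,0,-0.1,0.3],[0,0,0,0,0,-0.05,0.3],[0,0,0,0,0,0,0.3]]]}}

```text
time_s: 22.88
tcp_pos: [0.5411, -0.1234, 0.1545]
ee_rot: [[-0.242, -0.94, 0.242], [-0.667, 0.342, 0.662], [-0.705, -0.001, -0.709]]
wrist_force: [-0.2, 0.6, -2.1]
gripper_width: 0.66
```

```bash
python3 turn.py -110 45 .536 -.127 .1543
```

```text
turn deg [ 0.19 -0.02  0.  ] units [ 0.02 -0.    0.  ] shift mm [-5.1 -3.6 -0.2] units [-0.09 -0.06 -0.  ]
tcp [ 0.5411 -0.1234  0.1545] q [ 15.1  31.5 -29.9  39.9 -65.  -64.4] F [-0.2  0.6 -2.1] w 0.6595712993117148 t 22.875
```

Call:
{"method": "move_arm", "body": {"series": [[[0,0,0,0,0,-0.03,0.3],[0,0,0,0,0,0,0.3]]]}}

```text
time_s: 23.12
tcp_pos: [0.5413, -0.1236, 0.1544]
ee_rot: [[-0.242, -0.94, 0.242], [-0.669, 0.342, 0.66], [-0.703, -0.002, -0.711]]
wrist_force: [0.4, -0.0, -2.7]
gripper_width: 0.662
```

Call:
{"method": "move_arm", "body": {"series": [[[0,0,0,0,0,-0.04,0.3],[0,0,0,0,0,0,0.3]]]}}

```text
time_s: 23.38
tcp_pos: [0.5413, -0.1239, 0.1542]
ee_rot: [[-0.242, -0.94, 0.242], [-0.672, 0.342, 0.657], [-0.7, -0.003, -0.714]]
wrist_force: [-0.3, 0.5, -1.7]
gripper_width: 0.664
```

Call:
{"method": "move_arm", "body": {"series": [[[0,0,0,0,0,-0.07,0.3],[0,0,0,0,0,0,0.3]]]}}

```text
time_s: 23.62
tcp_pos: [0.5409, -0.1247, 0.1535]
ee_rot: [[-0.244, -0.939, 0.241], [-0.677, 0.343, 0.651], [-0.694, -0.004, -0.719]]
wrist_force: [-0.8, 0.1, -4.2]
gripper_width: 0.663
```

```bash
python3 turn.py -110 45 .536 -.127 .1543;python3 - <<'E'
from station import viewer
import cv2
im,d=viewer.capture('side');cv2.imwrite('pics/s14.png',cv2.resize(im[230:350,300:420],None,fx=5,fy=5)[:,:,::-1])
E
```

```text
turn deg [ 1.03 -0.13  0.06] units [ 0.13 -0.02  0.01] shift mm [-4.9 -2.3  0.8] units [-0.08 -0.04  0.01]
tcp [ 0.5409 -0.1247  0.1535] q [ 15.1  31.7 -30.2  40.5 -65.3 -65.2] F [-0.8  0.1 -4.2] w 0.6630088339998657 t 23.625
```

View pics/s14.png

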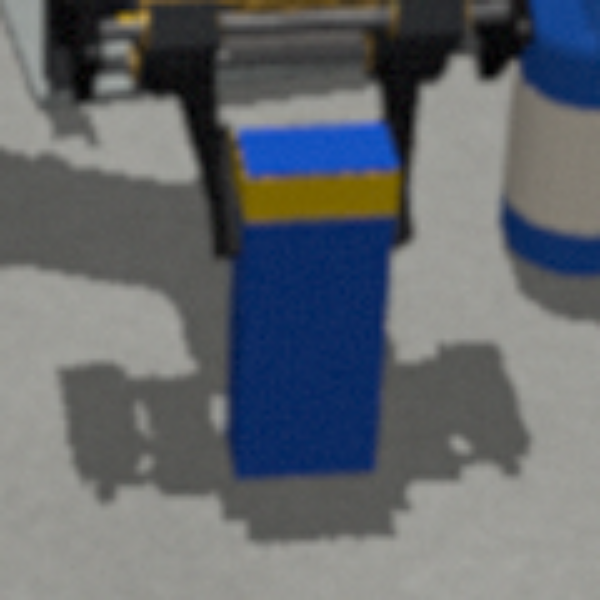

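Run:
```python
from station import viewer
from h import *
p=viewer.camera_params('side');im,d=viewer.capture('side')
P=cloud(p,d)
for c in (350,358,366,372):
    for v in range(316,332,1): print(c,v,P[v,c].round(4),im[v,c])
```

```text
350 316 [ 0.4976 -0.1774  0.0251] [17 41 98]
350 317 [ 0.4964 -0.1796  0.0247] [10 43 96]
350 318 [ 0.4983 -0.1765  0.0189] [14 44 97]
350 319 [ 0.4975 -0.178   0.0177] [ 4 38 94]
350 320 [ 0.4985 -0.1766  0.0136] [15 42 96]
350 321 [ 0.4982 -0.1772  0.0116] [11 43 96]
350 322 [ 0.4967 -0.1799  0.0116] [12 44 97]
350 323 [ 0.499  -0.1762  0.0052] [ 4 38 97]
350 324 [ 0.4987 -0.1769  0.0031] [16 42 95]
350 325 [ 0.498  -0.1783  0.0019] [47 57 92]
350 326 [ 0.4989 -0.1769 -0.0023] [76 79 87]
350 327 [ 0.4951 -0.1836  0.002 ] [85 86 81]
350 328 [ 0.4939 -0.186   0.0017] [87 89 86]
350 329 [ 0.4929 -0.1878  0.0009] [86 88 85]
350 330 [ 0.493  -0.1878 -0.0018] [85 85 83]
350 331 [ 0.4916 -0.1905 -0.0016] [85 87 82]
358 316 [ 0.5111 -0.1856  0.0266] [12 42 97]
358 317 [ 0.5124 -0.1837  0.022 ] [12 43 98]
358 318 [ 0.5132 -0.1826  0.0182] [13 44 97]
358 319 [ 0.5134 -0.1825  0.0154] [11 41 96]
358 320 [ 0.5129 -0.1835  0.0138] [12 44 97]
358 321 [ 0.5132 -0.1832  0.0107] [ 24  46 101]
358 322 [ 0.5128 -0.1841  0.0089] [ 9 39 95]
358 323 [ 0.513  -0.184   0.0062] [ 4 39 95]
358 324 [ 0.5137 
[... 1172 characters left out ...]
72 317 [ 0.5394 -0.193   0.0193] [14 42 97]
372 318 [ 0.5391 -0.1936  0.0172] [14 43 95]
372 319 [ 0.5398 -0.1928  0.0137] [14 42 96]
372 320 [ 0.54   -0.1929  0.0111] [ 3 38 94]
372 321 [ 0.54   -0.1931  0.0086] [13 43 97]
372 322 [ 0.5396 -0.1939  0.0067] [ 3 41 95]
372 323 [ 0.539  -0.1951  0.0052] [21 43 93]
372 324 [ 0.5402 -0.1936  0.0008] [54 63 86]
372 325 [ 0.5382 -0.197   0.0017] [81 82 82]
372 326 [ 0.5382 -0.1972 -0.0008] [90 90 88]
372 327 [ 0.5366 -0.2    -0.0006] [91 93 90]
372 328 [ 5.350e-01 -2.027e-01 -4.000e-04] [89 89 88]
372 329 [ 0.532  -0.2077  0.0022] [88 88 84]
372 330 [ 5.321e-01 -2.077e-01 -5.000e-04] [88 86 84]
372 331 [ 5.305e-01 -2.104e-01 -3.000e-04] [88 89 86]
```

Call:
{"method": "move_arm", "body": {"series": [[[0,0,0,0,0,0,0.75],[0,0,0,0,0,0,1],[0,0,0,0,0,0,1],[0,0,0,0,0,0,1]]]}}

```text
time_s: 24.22
tcp_pos: [0.5411, -0.1249, 0.1523]
ee_rot: [[-0.245, -0.939, 0.24], [-0.677, 0.343, 0.652], [-0.695, -0.003, -0.719]]
wrist_force: [0.7, -0.3, -0.7]
gripper_width: 0.973
```

```bash
python3 turn.py -110 45 .565 -.06 .23;python3 - <<'E'
from station import viewer
import cv2
im,d=viewer.capture('wrist');cv2.imwrite('pics/w15.png',im[:,:,::-1])
E
```

```text
turn deg [ 1.01 -0.17  0.06] units [ 0.13 -0.02  0.01] shift mm [23.9 64.9 77.7] units [0.4  1.08 1.29]
tcp [ 0.5411 -0.1249  0.1523] q [ 15.1  31.8 -30.2  40.5 -65.2 -65.2] F [ 0.7 -0.3 -0.7] w 0.9725122393189527 t 24.225
```

View pics/w15.png

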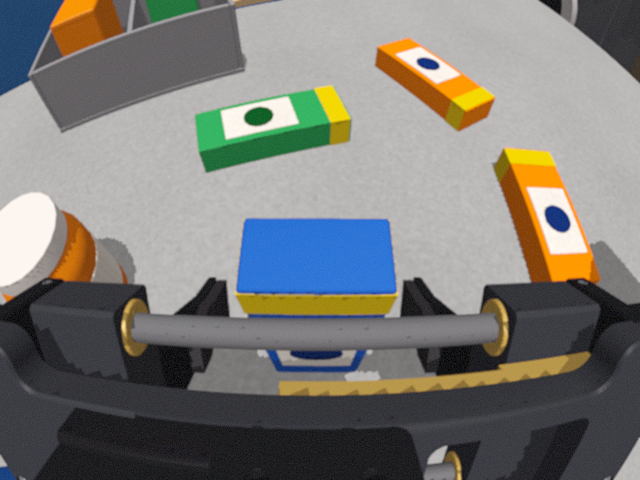

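Call:
{"method": "move_arm", "body": {"series": [[[0,0,0,0.08,0.2,0.22,1],[0,0,0,0.12,0.36,0.38,1],[0,0,0,0.12,0.36,0.38,1],[0,0,0,0.1,0.3,0.5,1],[0,0,0,0,0,0.5,1],[0,0,0,0,0,0,1]]]}}

```text
time_s: 25.02
tcp_pos: [0.5659, -0.0496, 0.2738]
ee_rot: [[-0.247, -0.939, 0.239], [-0.676, 0.344, 0.652], [-0.694, -0.0, -0.72]]
wrist_force: [-0.5, 0.9, -0.1]
gripper_width: 1.001
```

```bash
python3 turn.py -110 0 .52 -.17 .30;python3 - <<'E'
from station import viewer,spotter
from h import *
p=viewer.camera_params('top');im,d=viewer.capture('top');P=cloud(p,d)
cv2.imwrite('pics/t16.png',cv2.resize(im[140:340,300:500],None,fx=3,fy=3)[:,:,::-1])
m=np.zeros((480,640),bool);m[200:300,340:440]=1
m&=(P[...,2]>.135)&(P[...,2]<.165)
hsv=cv2.cvtColor(im,cv2.COLOR_RGB2HSV);m&=(hsv[...,0]>100)&(hsv[...,0]<125)&(hsv[...,1]>150)
n,l,s,c=cv2.connectedComponentsWithStats(m.astype(np.uint8))
for i in range(1,n):
    if s[i,4]>30:
        pts=P[l==i];rc=cv2.minAreaRect(pts[:,:2].astype(np.float32));print(s[i],rc,np.median(pts[:,2]),pts.mean(0))
E
```

```text
turn deg [ 43.27 -15.77   0.1 ] units [ 5.41 -1.97  0.01] shift mm [ -45.9 -120.4   26.2] units [-0.77 -2.01  0.44]
tcp [ 0.5659 -0.0496  0.2738] q [ 22.3  26.7 -16.6  32.4 -82.9 -57.2] F [-0.5  0.9 -0.1] w 1.000596231017448 t 25.025
[373 216  18  25 268] ((0.5239351391792297, -0.1716391146183014), (0.03180398419499397, 0.05753572657704353), 69.6759262084961) 0.14960335000205138 [ 0.524069   -0.17137571  0.14976465]
```

View pics/t16.png

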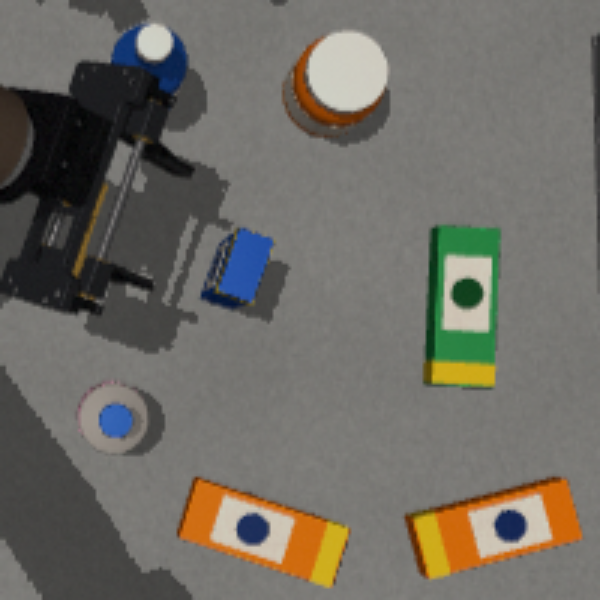

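Call:
{"method": "move_arm", "body": {"series": [[[0.5,-0.2,0,0,0,0.6,1],[0.9,-0.33,0,-0.1,-0.3,0.4,1],[0.9,-0.33,0,-0.15,-0.45,0,1],[0.9,-0.33,0,-0.15,-0.45,0,1],[0.9,-0.33,0,-0.15,-0.45,0,1],[0.9,-0.33,0,-0.1,-0.35,0,1],[0.35,-0.12,0,0,0,0,1],[0,0,0,0,0,0,1]]]}}

```text
time_s: 26.08
tcp_pos: [0.521, -0.1739, 0.3229]
ee_rot: [[-0.009, -0.94, 0.341], [0.011, 0.341, 0.94], [-1.0, 0.012, 0.007]]
wrist_force: [-0.1, -0.8, -0.0]
gripper_width: 0.999
```

```bash
python3 turn.py -110.3 0 .5239 -.1716 .25
```

```text
turn deg [-0.64 -0.51 -0.37] units [-0.08 -0.06 -0.05] shift mm [  2.9   2.3 -72.9] units [ 0.05  0.04 -1.22]
tcp [ 0.521  -0.1739  0.3229] q [ -1.8  13.7  -6.8  -0.7 -70.  -17.9] F [-0.1 -0.8 -0. ] w 0.9993850075765962 t 26.075
```

Call:
{"method": "move_arm", "body": {"series": [[[-0.08,-0.06,-0.05,0.05,0.04,-0.6,1],[0,0,0,0,0,-0.6,1],[0,0,0,0,0,0,1]]]}}

```text
time_s: 26.45
tcp_pos: [0.5231, -0.1709, 0.2471]
ee_rot: [[-0.005, -0.938, 0.347], [-0.003, 0.347, 0.938], [-1.0, 0.004, -0.005]]
wrist_force: [-0.9, 1.2, 0.4]
gripper_width: 0.995
```

```bash
python3 turn.py -110.3 0 .5239 -.1716 .171
python3 - <<'E'
from station import viewer
import cv2
im,d=viewer.capture('wrist');cv2.imwrite('pics/w17.png',im[:,:,::-1])
E
```

```text
turn deg [ 0.16 -0.3   0.  ] units [ 0.02 -0.04  0.  ] shift mm [  0.8  -0.7 -76.1] units [ 0.01 -0.01 -1.27]
tcp [ 0.5231 -0.1709  0.2471] q [ -1.1  17.1 -13.9   0.2 -59.3 -19.3] F [-0.9  1.2  0.4] w 0.9947058031588707 t 26.45
```

View pics/w17.png

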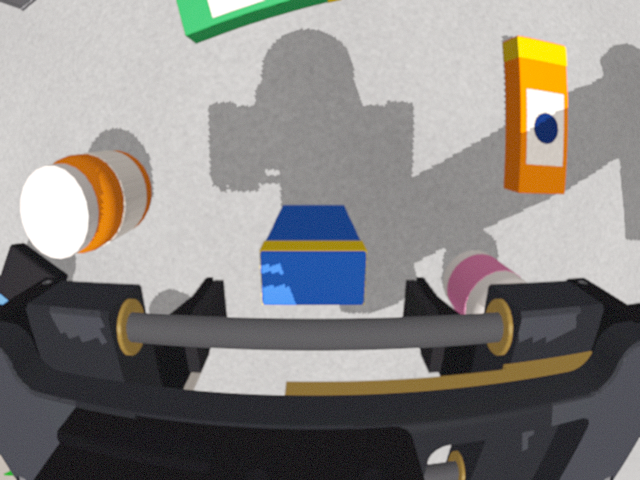

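Call:
{"method": "move_arm", "body": {"series": [[[0.02,-0.04,0,0.02,-0.02,-0.5,1],[0,0,0,0,0,-0.5,1],[0,0,0,0,0,-0.15,1],[0,0,0,0,0,0,1]]]}}

```text
time_s: 27.0
tcp_pos: [0.5302, -0.1719, 0.1853]
ee_rot: [[0.016, -0.94, 0.342], [-0.005, 0.342, 0.94], [-1.0, -0.017, 0.001]]
wrist_force: [-0.8, -0.2, -0.2]
gripper_width: 0.994
```

```bash
python3 turn.py -110.3 0 .5239 -.1716 .171
```

```text
turn deg [ 0.3   0.93 -0.29] units [ 0.04  0.12 -0.04] shift mm [ -6.3   0.3 -14.3] units [-0.1   0.01 -0.24]
tcp [ 0.5302 -0.1719  0.1853] q [ -1.2  21.  -18.2   0.4 -49.8 -19.1] F [-0.8 -0.2 -0.2] w 0.9944082966016878 t 27.0
```

Call:
{"method": "move_arm", "body": {"series": [[[0.04,0.12,-0.04,-0.12,0,-0.12,1],[0,0.03,0,-0.04,0,-0.15,1],[0,0,0,0,0,0,1]]]}}

```text
time_s: 27.38
tcp_pos: [0.5213, -0.172, 0.171]
ee_rot: [[-0.001, -0.938, 0.347], [0.0, 0.347, 0.938], [-1.0, 0.001, -0.0]]
wrist_force: [-0.1, -1.1, -0.9]
gripper_width: 1.001
```

```bash
python3 turn.py -110.3 0 .5239 -.1716 .171
```

```text
turn deg [-0.   -0.06  0.02] units [-0.   -0.01  0.  ] shift mm [ 2.6  0.4 -0. ] units [ 0.04  0.01 -0.  ]
tcp [ 0.5213 -0.172   0.171 ] q [ -1.3  21.6 -19.6  -0.  -48.8 -19. ] F [-0.1 -1.1 -0.9] w 1.0006365814642635 t 27.375
```

Call:
{"method": "move_arm", "body": {"series": [[[0,0,0,0.05,0,0,0.9],[0,0,0,0,0,0,0.75],[0,0,0,0,0,0,0.6],[0,0,0,0,0,0,0.3],[0,0,0,0,0,0,0.3],[0,0,0,0,0,0,0.3]]]}}

```text
time_s: 28.12
tcp_pos: [0.5248, -0.1721, 0.1716]
ee_rot: [[-0.0, -0.938, 0.347], [-0.0, 0.347, 0.938], [-1.0, -0.0, -0.0]]
wrist_force: [-0.2, -0.2, 0.5]
gripper_width: 0.667
```

```bash
python3 turn.py -110.3 0 .5239 -.1716 .171
```

```text
turn deg [ 0.01 -0.    0.01] units [ 0. -0.  0.] shift mm [-0.9  0.5 -0.6] units [-0.02  0.01 -0.01]
tcp [ 0.5248 -0.1721  0.1716] q [ -1.3  21.8 -19.1   0.  -49.  -19. ] F [-0.2 -0.2  0.5] w 0.66685056835368 t 28.125
```

Call:
{"method": "move_arm", "body": {"series": [[[0,0,0,0,0,0.2,0.3],[0,0,0,0,0,0.6,0.3],[0,0,0,0,0,0.9,0.3],[0,0,0,0,0,0.9,0.3],[0,0,0.7,0.1,0.3,0.5,0.3],[0,0,1,0.15,0.5,0,0.3],[0,0,1,0.15,0.5,0,0.3],[0,0,1,0.15,0.5,0,0.3],[0,0,1,0.15,0.5,0,0.3],[0,0,1,0.15,0.5,0,0.3],[0,0,1,0.15,0.5,0,0.3],[0,0,1,0.15,0.5,0,0.3],[0,0,1,0.15,0.5,0,0.3],[0,0,1,0.15,0.5,0,0.3],[0,0,1,0.15,0.5,0,0.3],[0,0,1,0.15,0.5,0,0.3],[0,0,0,0,0,0,0.3]]]}}

```text
time_s: 30.25
tcp_pos: [0.6239, 0.187, 0.3667]
ee_rot: [[-0.007, -0.239, -0.971], [-0.004, -0.971, 0.239], [-1.0, 0.005, 0.005]]
wrist_force: [-0.1, -0.7, -2.7]
gripper_width: 0.665
```

```bash
python3 turn.py -12.8 0 .6295 .1746 .28
python3 - <<'E'
from station import viewer
import cv2
im,d=viewer.capture('side');cv2.imwrite('pics/s18.png',cv2.resize(im[60:300,230:470],None,fx=2.5,fy=2.5)[:,:,::-1])
im,d=viewer.capture('wrist');cv2.imwrite('pics/w18.png',im[:,:,::-1])
E
```

```text
turn deg [ 0.22 -0.37  1.01] units [ 0.03 -0.05  0.13] shift mm [  5.6 -12.4 -86.7] units [ 0.09 -0.21 -1.44]
tcp [0.6239 0.187  0.3667] q [ 30.9  22.8  12.1  -0.  -79.8  45.3] F [-0.1 -0.7 -2.7] w 0.6648371491063572 t 30.25
```

View pics/s18.png

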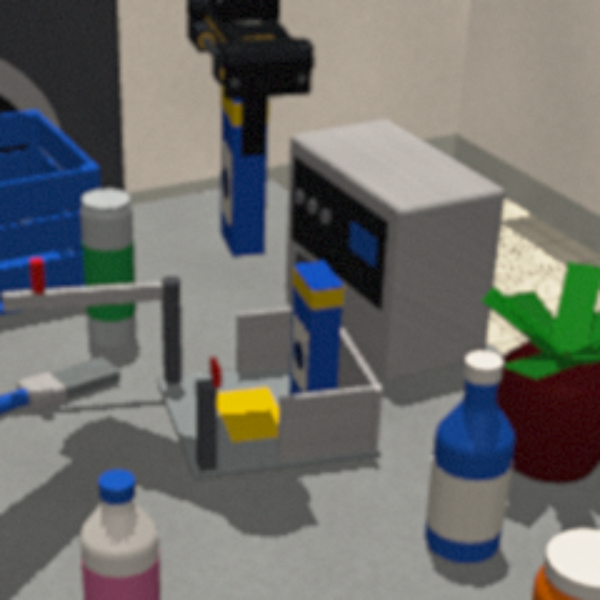

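View pics/w18.png

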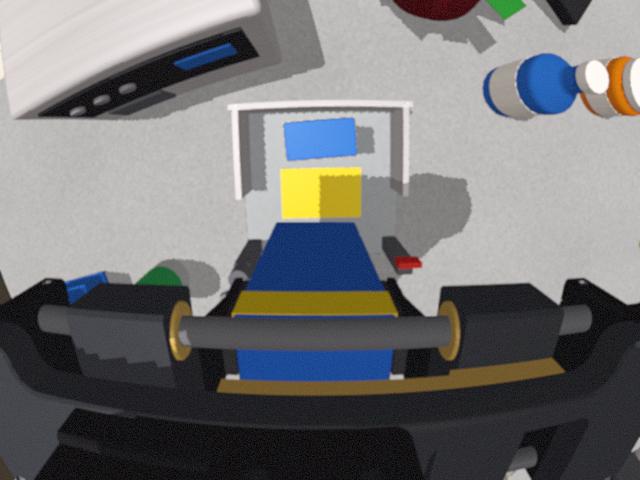

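Call:
{"method": "move_arm", "body": {"series": [[[0.03,-0.05,0.13,0.09,-0.21,-0.4,0.3],[0,0,0,0,0,-0.6,0.3],[0,0,0,0,0,-0.3,0.3],[0,0,0,0,0,0,0.3]]]}}

```text
time_s: 30.85
tcp_pos: [0.6278, 0.1677, 0.2898]
ee_rot: [[0.002, -0.23, -0.973], [0.0, -0.973, 0.23], [-1.0, -0.001, -0.002]]
wrist_force: [0.1, 0.9, -2.0]
gripper_width: 0.662
```

```bash
python3 turn.py -12.8 0 .6295 .1746 .21
```

```text
turn deg [-0.02  0.14  0.51] units [-0.    0.02  0.06] shift mm [  1.7   6.9 -79.8] units [ 0.03  0.11 -1.33]
tcp [0.6278 0.1677 0.2898] q [ 29.2  24.5   3.9   0.1 -69.3  47.5] F [ 0.1  0.9 -2. ] w 0.6624601521713567 t 30.85
```

Call:
{"method": "move_arm", "body": {"series": [[[0,0.02,0.06,0.03,0.1,-0.4,0.3],[0,0,0,0,0,-0.5,0.3],[0,0,0,0,0,-0.3,0.3],[0,0,0,0,0,0,0.3]]]}}

```text
time_s: 31.35
tcp_pos: [0.6314, 0.1718, 0.2231]
ee_rot: [[0.009, -0.226, -0.974], [0.003, -0.974, 0.226], [-1.0, -0.005, -0.008]]
wrist_force: [-0.2, -0.4, -3.0]
gripper_width: 0.667
```

```bash
python3 turn.py -12.8 0 .6295 .1746 .18
python3 - <<'E'
from station import viewer
import cv2
im,d=viewer.capture('side');cv2.imwrite('pics/s19.png',cv2.resize(im[110:270,270:430],None,fx=3.75,fy=3.75)[:,:,::-1])
E
```

```text
turn deg [-0.18  0.51  0.24] units [-0.02  0.06  0.03] shift mm [ -1.9   2.8 -43.1] units [-0.03  0.05 -0.72]
tcp [0.6314 0.1718 0.2231] q [ 29.4  27.6  -1.    0.1 -60.9  47.5] F [-0.2 -0.4 -3. ] w 0.6668246009131048 t 31.35
```

View pics/s19.png

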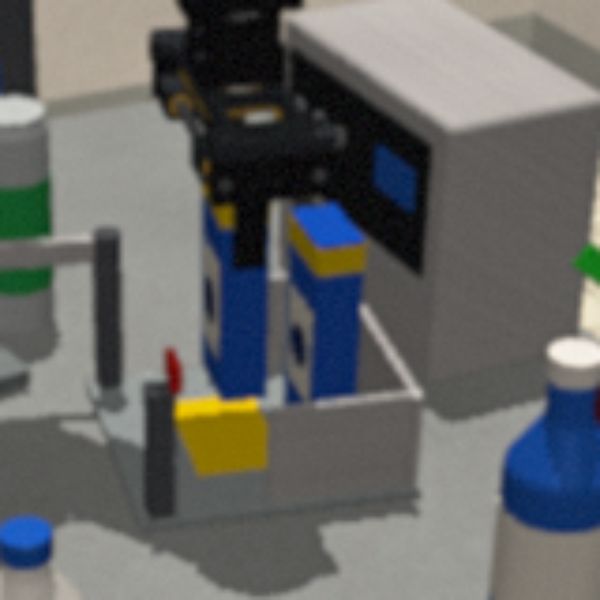

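Call:
{"method": "move_arm", "body": {"series": [[[-0.02,0.06,0.03,-0.03,0.05,-0.3,0.3],[0,0.02,0,-0.02,0,-0.2,0.3],[0,0,0,0,0,0,0.3]]]}}

```text
time_s: 31.78
tcp_pos: [0.6298, 0.1754, 0.1954]
ee_rot: [[0.004, -0.221, -0.975], [0.003, -0.975, 0.221], [-1.0, -0.004, -0.003]]
wrist_force: [0.7, 0.3, -2.9]
gripper_width: 0.665
```

```bash
python3 turn.py -12.8 0 .6295 .1746 .18
```

```text
turn deg [-0.17  0.22 -0.02] units [-0.02  0.03 -0.  ] shift mm [ -0.3  -0.8 -15.4] units [-0.   -0.01 -0.26]
tcp [0.6298 0.1754 0.1954] q [ 29.7  29.1  -2.7  -0.  -57.9  47.5] F [ 0.7  0.3 -2.9] w 0.6648465939862637 t 31.775
```

Call:
{"method": "move_arm", "body": {"series": [[[-0.02,0.03,0,0,-0.01,-0.12,0.3],[0,0,0,0,0,-0.06,0.3],[0,0,0,0,0,0,0.3]]]}}

```text
time_s: 32.15
tcp_pos: [0.6302, 0.1749, 0.1844]
ee_rot: [[0.0, -0.221, -0.975], [0.0, -0.975, 0.221], [-1.0, -0.0, -0.0]]
wrist_force: [-0.1, -0.1, -2.1]
gripper_width: 0.662
```

```bash
python3 turn.py -12.8 0 .6295 .1746 .18
```

```text
turn deg [-0.    0.03 -0.04] units [-0.  0. -0.] shift mm [-0.7 -0.3 -4.4] units [-0.01 -0.01 -0.07]
tcp [0.6302 0.1749 0.1844] q [ 29.7  29.8  -3.3   0.  -57.   47.6] F [-0.1 -0.1 -2.1] w 0.6622847542127779 t 32.15
```

Call:
{"method": "move_arm", "body": {"series": [[[0,0,0,0,0,-0.05,0.3],[0,0,0,0,0,0,0.3]]]}}

```text
time_s: 32.4
tcp_pos: [0.6303, 0.175, 0.1815]
ee_rot: [[0.001, -0.221, -0.975], [0.0, -0.975, 0.221], [-1.0, -0.001, -0.001]]
wrist_force: [-0.1, 0.7, -2.7]
gripper_width: 0.666
```

Call:
{"method": "move_arm", "body": {"series": [[[0,0,0,0,0,-0.035,0.3],[0,0,0,0,0,0,0.3]]]}}

```text
time_s: 32.65
tcp_pos: [0.6306, 0.175, 0.1798]
ee_rot: [[0.002, -0.221, -0.975], [0.001, -0.975, 0.221], [-1.0, -0.001, -0.002]]
wrist_force: [-0.7, 0.1, -1.8]
gripper_width: 0.666
```

Call:
{"method": "move_arm", "body": {"series": [[[0,0,0,0,0,-0.035,0.3],[0,0,0,0,0,0,0.3]]]}}

```text
time_s: 32.9
tcp_pos: [0.631, 0.1751, 0.1798]
ee_rot: [[0.004, -0.22, -0.975], [0.001, -0.975, 0.22], [-1.0, -0.002, -0.004]]
wrist_force: [-0.5, -0.1, -2.9]
gripper_width: 0.666
```

```bash
python3 turn.py -12.8 0 .6295 .1746 .18
python3 - <<'E'
from station import viewer
import cv2
im,d=viewer.capture('side');cv2.imwrite('pics/s20.png',cv2.resize(im[140:260,290:410],None,fx=5,fy=5)[:,:,::-1])
E
```

```text
turn deg [-0.05  0.22 -0.07] units [-0.01  0.03 -0.01] shift mm [-1.5 -0.5  0.2] units [-0.02 -0.01  0.  ]
tcp [0.631  0.1751 0.1798] q [ 29.7  30.   -3.6   0.1 -56.2  47.6] F [-0.5 -0.1 -2.9] w 0.666382438333414 t 32.9
```

View pics/s20.png

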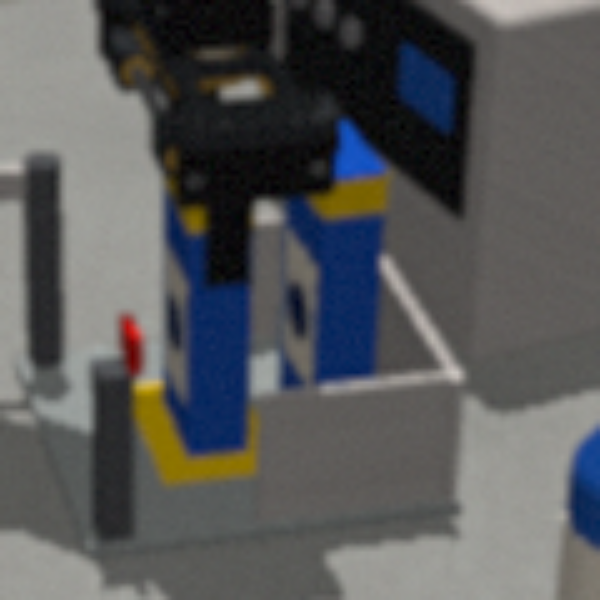

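Call:
{"method": "move_arm", "body": {"series": [[[0,0,0,0,0,0,0.7],[0,0,0,0,0,0,0.8],[0,0,0,0,0,0,0.9],[0,0,0,0,0,0,0.95],[0,0,0,0,0,0,0.95]]]}}

```text
time_s: 33.58
tcp_pos: [0.6319, 0.1753, 0.1806]
ee_rot: [[0.006, -0.22, -0.976], [0.001, -0.976, 0.22], [-1.0, -0.003, -0.006]]
wrist_force: [0.9, -0.1, 0.4]
gripper_width: 0.934
```

```bash
python3 turn.py -12.8 0 .6295 .1746 .18
python3 - <<'E'
from station import viewer
import cv2
im,d=viewer.capture('side');cv2.imwrite('pics/s21.png',cv2.resize(im[140:260,290:410],None,fx=5,fy=5)[:,:,::-1])
im,d=viewer.capture('wrist');cv2.imwrite('pics/w21.png',im[:,:,::-1])
E
```

```text
turn deg [-0.08  0.36 -0.1 ] units [-0.01  0.05 -0.01] shift mm [-2.4 -0.7 -0.6] units [-0.04 -0.01 -0.01]
tcp [0.6319 0.1753 0.1806] q [ 29.7  30.   -3.5   0.1 -56.1  47.6] F [ 0.9 -0.1  0.4] w 0.9335510156487561 t 33.575
```

View pics/w21.png

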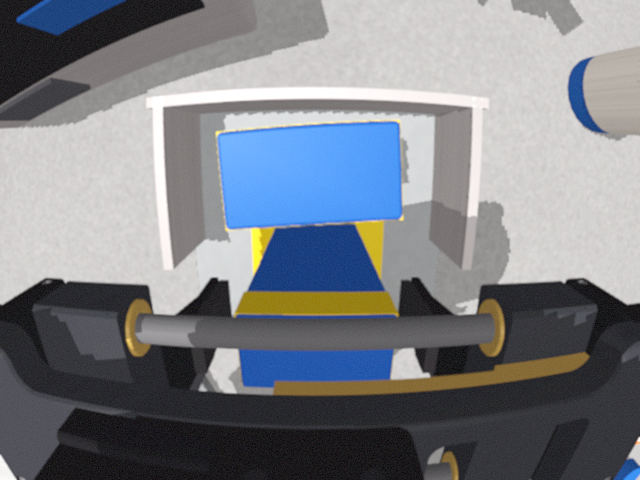

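Call:
{"method": "move_arm", "body": {"series": [[[0,0,0,0,0,0.2,0.95],[0,0,0,0,0,0.5,0.95],[0,0,0,0,0,0.8,0.95],[0,0,0,-0.3,0.3,0.8,0.9],[0,0,0,-0.6,0.5,0,0.6],[0,0,0,-0.6,0.5,0,0.4],[0,0,0,-0.6,0.5,0,0.4],[0,0,0,-0.6,0.3,0,0.4],[0,0,0,0,0,0,0.4]]]}}

```text
time_s: 34.8
tcp_pos: [0.4656, 0.3037, 0.3314]
ee_rot: [[0.015, -0.221, -0.975], [0.008, -0.975, 0.221], [-1.0, -0.011, -0.013]]
wrist_force: [0.1, 0.7, -0.1]
gripper_width: 0.441
```

```bash
python3 st.py
python3 - <<'E'
from station import viewer,spotter
from h import *
p=viewer.camera_params('top');im,d=viewer.capture('top');P=cloud(p,d)
cv2.imwrite('pics/t22.png',cv2.resize(im[130:290,150:350],None,fx=4,fy=3.75)[:,:,::-1])
hsv=cv2.cvtColor(im,cv2.COLOR_RGB2HSV)
m=np.zeros((480,640),bool);m[140:240,200:310]=1
m&=(P[...,2]>.145)&(P[...,2]<.17)&(hsv[...,0]>100)&(hsv[...,0]<125)&(hsv[...,1]>150)
n,l,s,c=cv2.connectedComponentsWithStats(m.astype(np.uint8))
for i in range(1,n):
    if s[i,4]>30:
        pts=P[l==i];print(s[i],cv2.minAreaRect(pts[:,:2].astype(np.float32)),np.median(pts[:,2]))
m=np.zeros((480,640),bool);m[180:300,150:270]=1
m&=((hsv[...,0]<8)|(hsv[...,0]>172))&(hsv[...,1]>150)
n,l,s,c=cv2.connectedComponentsWithStats(m.astype(np.uint8))
for i in range(1,n): print(s[i],c[i],ray_at(p,*c[i],.155))
p=viewer.camera_params('side');im,d=viewer.capture('side')
cv2.imwrite('pics/s22.png',cv2.resize(im[110:270,230:410],None,fx=4,fy=3.7)[:,:,::-1])
E
```

```text
t 34.8 tcp [0.4656 0.3037 0.3314] q [ 50.   13.4  -6.4   0.4 -69.3  27.1] F [ 0.1  0.7 -0.1] w 0.441
R [[0.015, -0.221, -0.975], [0.008, -0.975, 0.221], [-1.0, -0.011, -0.013]] yaw of -y 77.24
[239 156  24  15 260] ((0.6945263743400574, 0.16247889399528503), (0.05736401304602623, 0.030893024057149887), 80.4581069946289) 0.15768204653812157
[234 180  24  16 263] ((0.6318585872650146, 0.17515024542808533), (0.05795241892337799, 0.030633175745606422), 77.51060485839844) 0.15802711664791724
[197 256   2   4   8] [197.5 257.5] [0.45459428 0.29983226 0.155     ]
```

View pics/t22.png

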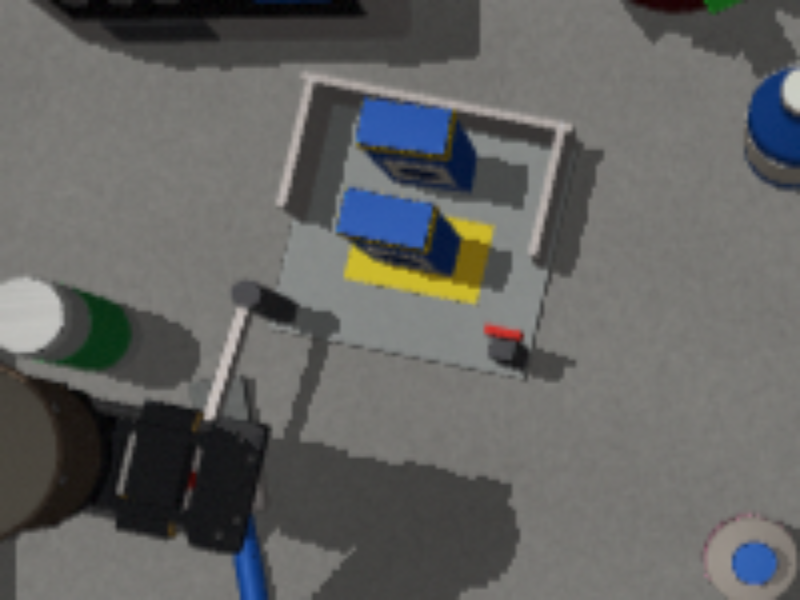

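View pics/s22.png

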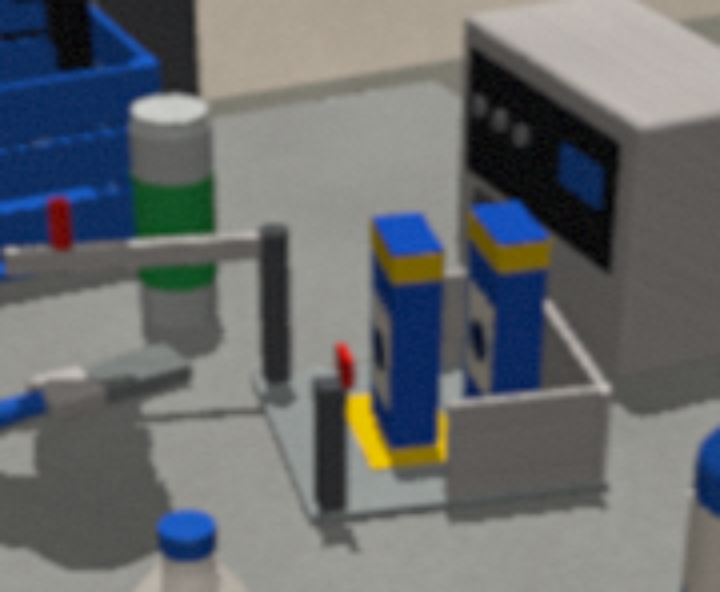

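Call:
{"method": "move_arm", "body": {"series": [[[0.05,0.1,0,-0.18,-0.07,-0.6,0.4],[0,0,0,0,0,-0.6,0.4],[0,0,0,0,0,0,0.4]]]}}

```text
time_s: 35.28
tcp_pos: [0.4596, 0.2973, 0.2588]
ee_rot: [[0.004, -0.227, -0.974], [0.017, -0.974, 0.228], [-1.0, -0.017, -0.0]]
wrist_force: [0.8, -0.4, 0.9]
gripper_width: 0.404
```

```bash
python3 turn.py -12.8 0 .4546 .300 .203;python3 - <<'E'
from station import viewer
import cv2
im,d=viewer.capture('wrist');cv2.imwrite('pics/w23.png',im[:,:,::-1])
E
```

```text
turn deg [-0.95  0.24  0.35] units [-0.12  0.03  0.04] shift mm [ -5.    2.7 -55.8] units [-0.08  0.05 -0.93]
tcp [0.4596 0.2973 0.2588] q [ 49.7  15.8 -13.7  -0.5 -59.7  27.4] F [ 0.8 -0.4  0.9] w 0.4042925742803932 t 35.275
```

View pics/w23.png

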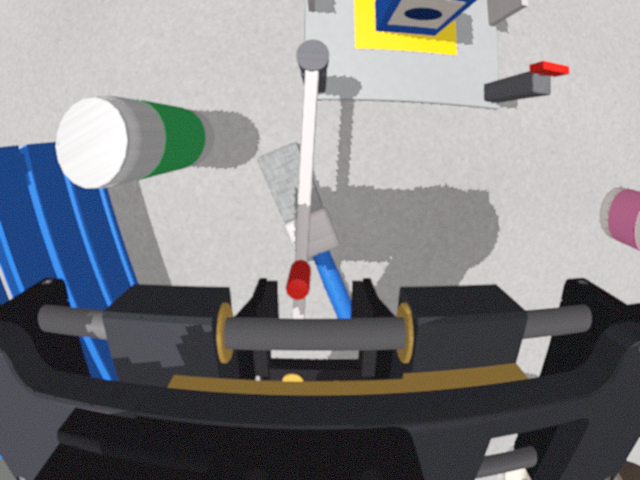

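Call:
{"method": "move_arm", "body": {"series": [[[-0.12,0.03,0.04,-0.06,0.11,-0.5,0.4],[0,0,0,0,0,-0.45,0.4],[0,0,0,0,0,0,0.24],[0,0,0,0,0,0,0.24]]]}}

```text
time_s: 35.83
tcp_pos: [0.4629, 0.3071, 0.2111]
ee_rot: [[0.016, -0.223, -0.975], [0.011, -0.975, 0.223], [-1.0, -0.015, -0.013]]
wrist_force: [-0.1, 0.0, 0.6]
gripper_width: 0.277
```

```bash
python3 turn.py -12.8 0 .4556 .303 .205;python3 - <<'E'
from station import viewer
import cv2
im,d=viewer.capture('wrist');cv2.imwrite('pics/w24.png',im[:,:,::-1])
E
```

```text
turn deg [-0.66  0.91  0.08] units [-0.08  0.11  0.01] shift mm [-7.3 -4.1 -6.1] units [-0.12 -0.07 -0.1 ]
tcp [0.4629 0.3071 0.2111] q [ 50.4  19.1 -16.8   0.3 -53.   26.5] F [-0.1  0.   0.6] w 0.2765932205583613 t 35.825
```

View pics/w24.png

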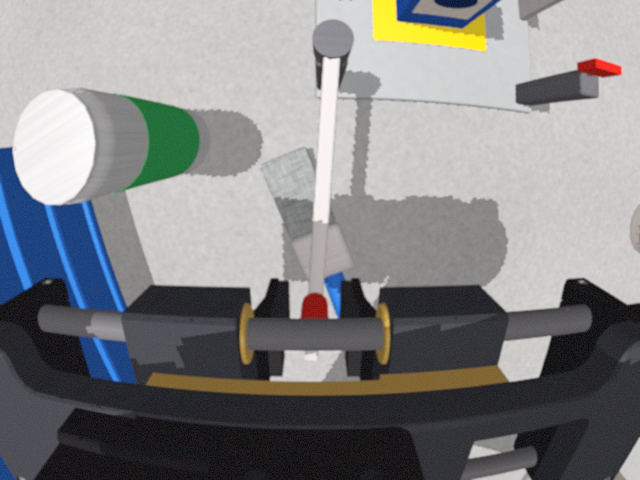

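Call:
{"method": "move_arm", "body": {"series": [[[-0.08,0.11,0.97,-0.16,-0.33,-0.1,0.24],[0,0.05,0.97,-0.02,-0.31,-0.05,0.24],[0,0,0.97,0.03,-0.3,0,0.24],[0,0,0.97,0.07,-0.29,0,0.24],[0,0,0.97,0.12,-0.28,0,0.24]]]}}

```text
time_s: 36.5
tcp_pos: [0.4682, 0.2181, 0.2105]
ee_rot: [[0.0, 0.459, -0.888], [0.013, -0.888, -0.459], [-1.0, -0.011, -0.006]]
wrist_force: [0.1, 1.3, -0.7]
gripper_width: 0.237
```

```bash
python3 st.py
python3 - <<'E'
from station import viewer,r
import cv2,numpy as np
im,d=viewer.capture('wrist');cv2.imwrite('pics/w25.png',im[:,:,::-1])
psi=np.deg2rad(-12.8);R=np.array([[np.cos(psi),-np.sin(psi)],[np.sin(psi),np.cos(psi)]])
H=np.array([.6441,.1713])+R@[-.08,.085]
v=R.T@(r.sense()['tcp_pos'][:2]-H);a=np.arctan2(-v[0],-v[1]);print('a',np.degrees(a),'rad',np.hypot(*v), 'ideal yaw',167.2-np.degrees(a))
prev=r.sense()['tcp_pos'][:2]
while a>-.06:
    a=a-np.deg2rad(7.8);K=H+R@[-.135*np.sin(a),-.135*np.cos(a)];print(round(np.degrees(a),1),K.round(4),((K-prev)/.06).round(2));prev=K
E
```

```text
t 36.5 tcp [0.4682 0.2181 0.2105] q [ 42.7  15.9 -21.3  -0.7 -52.3  75. ] F [ 0.1  1.3 -0.7] w 0.237
R [[0.0, 0.459, -0.888], [0.013, -0.888, -0.459], [-1.0, -0.011, -0.006]] yaw of -y 117.35
a 51.807950968401045 rad 0.12855334541384195 ideal yaw 115.39204903159894
44.0 [0.4719 0.198 ] [ 0.05 -0.31]
36.2 [0.483  0.1834] [ 0.18 -0.24]
28.4 [0.496  0.1703] [ 0.22 -0.22]
20.6 [0.5106 0.1592] [ 0.24 -0.19]
12.8 [0.5266 0.1502] [ 0.27 -0.15]
5.0 [0.5436 0.1434] [ 0.28 -0.11]
-2.8 [0.5615 0.139 ] [ 0.3  -0.07]
-10.6 [0.5797 0.137 ] [ 0.3  -0.03]
```

View pics/w25.png

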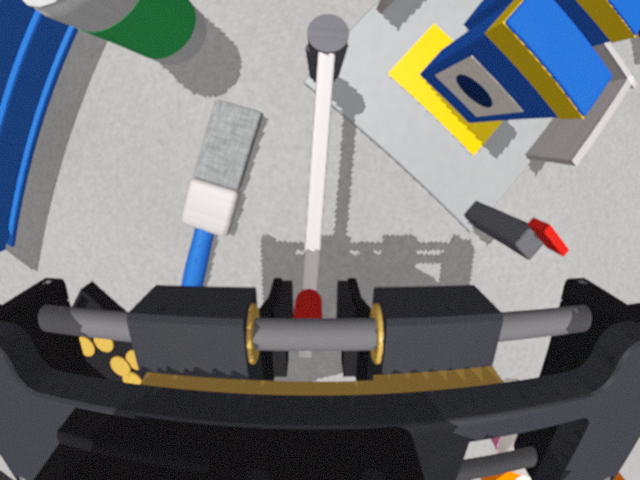

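Call:
{"method": "move_arm", "body": {"series": [[[0,0,0.8,0.04,-0.31,-0.05,0.24],[0,0,0.97,0.17,-0.24,-0.05,0.24],[0,0,0.97,0.21,-0.22,0,0.24],[0,0,0.97,0.23,-0.19,0,0.24],[0,0,0.97,0.26,-0.15,0,0.24]]]}}

```text
time_s: 37.17
tcp_pos: [0.5263, 0.151, 0.2114]
ee_rot: [[-0.001, 0.91, -0.414], [0.02, -0.413, -0.91], [-1.0, -0.009, -0.018]]
wrist_force: [-0.8, 0.9, -1.1]
gripper_width: 0.239
```

```bash
python3 st.py
python3 - <<'E'
from station import viewer,r
import cv2,numpy as np
im,d=viewer.capture('wrist');cv2.imwrite('pics/w26.png',im[:,:,::-1])
psi=np.deg2rad(-12.8);R=np.array([[np.cos(psi),-np.sin(psi)],[np.sin(psi),np.cos(psi)]])
H=np.array([.6441,.1713])+R@[-.08,.085]
v=R.T@(r.sense()['tcp_pos'][:2]-H);a=np.arctan2(-v[0],-v[1]);print('a',np.degrees(a),'rad',np.hypot(*v), 'ideal yaw',167.2-np.degrees(a))
E
```

```text
t 37.175 tcp [0.5263 0.151  0.2114] q [ 32.5  18.7 -16.8  -1.2 -54.  123.8] F [-0.8  0.9 -1.1] w 0.239
R [[-0.001, 0.91, -0.414], [0.02, -0.413, -0.91], [-1.0, -0.009, -0.018]] yaw of -y 155.58
a 12.233525948538789 rad 0.13388423987066977 ideal yaw 154.9664740514612
```

View pics/w26.png

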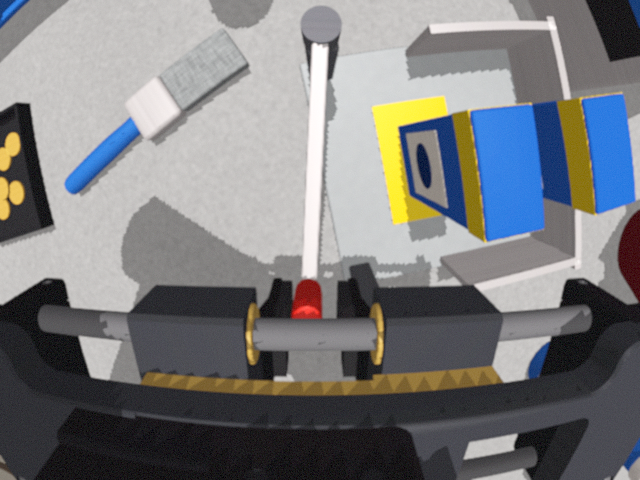

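Call:
{"method": "move_arm", "body": {"series": [[[0,0,0.8,0.26,-0.11,-0.05,0.24],[0,0,0.5,0.14,-0.05,0,0.24],[0,0,0,0,0,0,0.24]]]}}

```text
time_s: 37.6
tcp_pos: [0.5534, 0.1419, 0.2113]
ee_rot: [[0.001, 0.969, -0.246], [0.022, -0.246, -0.969], [-1.0, -0.005, -0.022]]
wrist_force: [0.4, -0.4, 1.3]
gripper_width: 0.241
```

```bash
cat > a.py <<'E'
from station import r
import numpy as np
psi=np.deg2rad(-12.8);R=np.array([[np.cos(psi),-np.sin(psi)],[np.sin(psi),np.cos(psi)]])
H=np.array([.6441,.1713])+R@[-.08,.085]
v=R.T@(r.sense()['tcp_pos'][:2]-H);a=np.arctan2(-v[0],-v[1]);print('a',np.degrees(a),'rad',np.hypot(*v), 'ideal yaw',167.2-np.degrees(a))
E
python3 st.py; python3 a.py
python3 - <<'E'
from station import viewer
from h import *
im,d=viewer.capture('side');cv2.imwrite('pics/s27.png',cv2.resize(im[130:270,270:390],None,fx=5,fy=4)[:,:,::-1])
E
```

```text
t 37.6 tcp [0.5534 0.1419 0.2113] q [ 30.2  20.8 -13.5  -1.3 -55.  136.4] F [ 0.4 -0.4  1.3] w 0.241
R [[0.001, 0.969, -0.246], [0.022, -0.246, -0.969], [-1.0, -0.005, -0.022]] yaw of -y 165.78
a 0.8160190789420807 rad 0.13381262849191922 ideal yaw 166.3839809210579
```

View pics/s27.png

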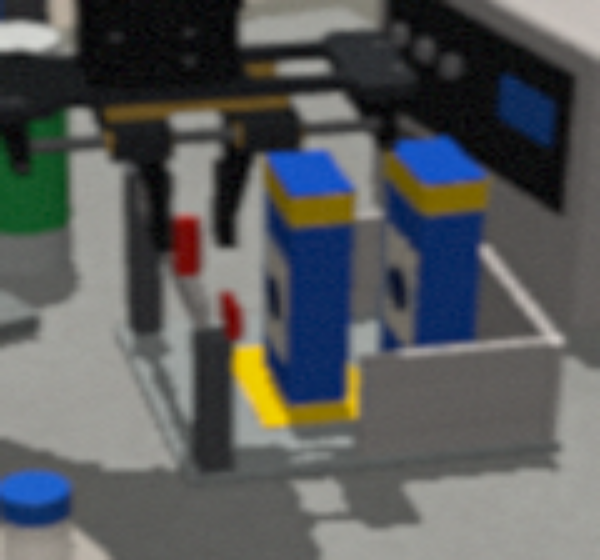

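Call:
{"method": "move_arm", "body": {"series": [[[0,0,0.1,0.05,-0.01,0,0.24],[0,0,0,0.03,-0.01,0,0.24],[0,0,0,0,0,0,0.24]]]}}

```text
time_s: 38.02
tcp_pos: [0.5573, 0.1414, 0.212]
ee_rot: [[0.001, 0.972, -0.233], [0.023, -0.233, -0.972], [-1.0, -0.005, -0.022]]
wrist_force: [0.1, 1.0, 0.6]
gripper_width: 0.24
```

```bash
python3 st.py; python3 a.py
```

```text
t 38.025 tcp [0.5573 0.1414 0.212 ] q [ 29.9  21.1 -12.9  -1.3 -55.3 137.4] F [0.1 1.  0.6] w 0.24
R [[0.001, 0.972, -0.233], [0.023, -0.233, -0.972], [-1.0, -0.005, -0.022]] yaw of -y 166.51
a -0.839268190933707 rad 0.13345762270909492 ideal yaw 168.03926819093368
```

Call:
{"method": "move_arm", "body": {"series": [[[0,0,0.1,0.05,-0.01,0,0.24],[0,0,0,0.03,-0.01,0,0.24],[0,0,0,0,0,0,0.24]]]}}

```text
time_s: 38.4
tcp_pos: [0.5587, 0.1412, 0.2119]
ee_rot: [[-0.008, 0.976, -0.22], [0.023, -0.219, -0.975], [-1.0, -0.013, -0.021]]
wrist_force: [0.4, -1.3, -1.0]
gripper_width: 0.24
```

```bash
python3 st.py; python3 a.py
```

```text
t 38.4 tcp [0.5587 0.1412 0.2119] q [ 29.7  21.4 -12.3  -1.7 -56.  138.6] F [ 0.4 -1.3 -1. ] w 0.24
R [[-0.008, 0.976, -0.22], [0.023, -0.219, -0.975], [-1.0, -0.013, -0.021]] yaw of -y 167.32
a -1.460608510004773 rad 0.13333245546062455 ideal yaw 168.66060851000475
```

Call:
{"method": "move_arm", "body": {"series": [[[0,0,0,0.06,-0.01,0,0.24],[0,0,0,0.03,-0.01,0,0.24]]]}}

```text
time_s: 38.65
tcp_pos: [0.5598, 0.1408, 0.2114]
ee_rot: [[-0.02, 0.975, -0.221], [0.024, -0.22, -0.975], [-1.0, -0.024, -0.019]]
wrist_force: [-6.9, 4.9, 4.5]
gripper_width: 0.241
```

```bash
python3 st.py; python3 a.py
python3 - <<'E'
from station import viewer
from h import *
im,d=viewer.capture('side');cv2.imwrite('pics/s28.png',cv2.resize(im[130:270,270:390],None,fx=5,fy=4)[:,:,::-1])
im,d=viewer.capture('wrist');cv2.imwrite('pics/w28.png',im[:,:,::-1])
E
```

```text
t 38.65 tcp [0.5598 0.1408 0.2114] q [ 29.4  21.7 -11.7  -2.1 -56.9 139. ] F [-6.9  4.9  4.5] w 0.241
R [[-0.02, 0.975, -0.221], [0.024, -0.22, -0.975], [-1.0, -0.024, -0.019]] yaw of -y 167.28
a -1.9322425979559332 rad 0.1334912196550414 ideal yaw 169.13224259795592
```

View pics/s28.png

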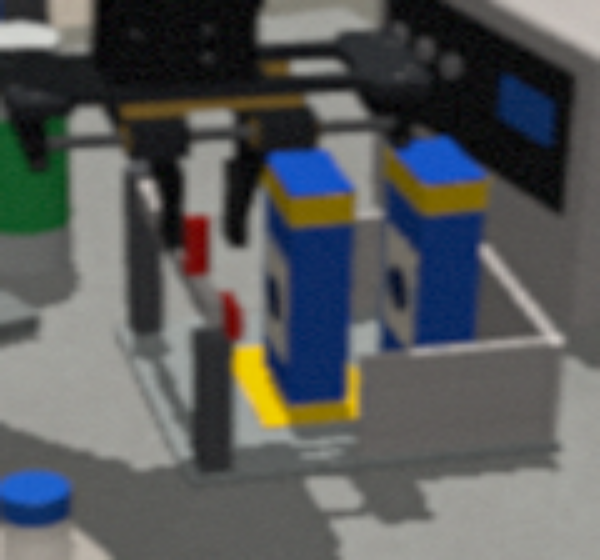

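View pics/w28.png

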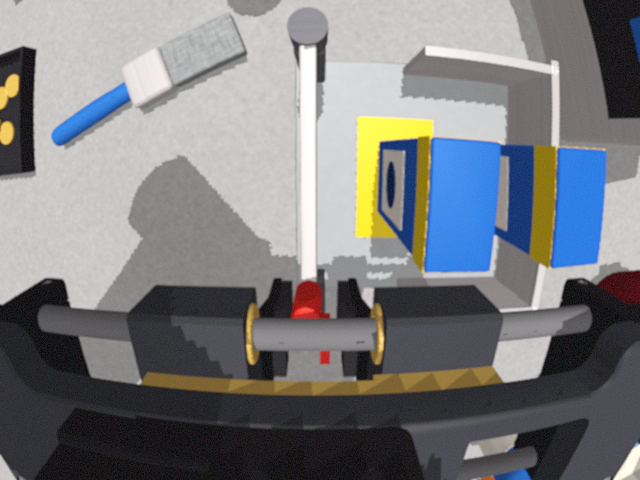

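Call:
{"method": "move_arm", "body": {"series": [[[0,0.1,0,-0.04,0,0,0.3],[0,0.05,0,0,0,0,0.35],[0,0,0,0,0,0.3,0.35],[0,0,0,0,0,0.5,0.35],[0,0,0,0,0,0.8,0.35],[0,0,0,0,0,0.8,0.4],[0,0,0,-0.8,0.3,0.3,0.4],[0,0,0,-0.9,0.3,0.2,0.4],[0,0,0,-0.9,0.3,0,0.4],[0,0,0,0,0,0,0.4]]]}}

```text
time_s: 40.0
tcp_pos: [0.4022, 0.1938, 0.3901]
ee_rot: [[-0.035, 0.974, -0.225], [0.025, -0.224, -0.974], [-0.999, -0.04, -0.016]]
wrist_force: [0.1, 0.8, -0.4]
gripper_width: 0.402
```

```bash
python3 st.py
python3 - <<'E'
from station import viewer
from h import *
p=viewer.camera_params('top');im,d=viewer.capture('top');P=cloud(p,d)
cv2.imwrite('pics/t30.png',im[:,:,::-1])
cv2.imwrite('pics/t30z.png',cv2.resize(im[140:250,190:310],None,fx=6,fy=5)[:,:,::-1])
hsv=cv2.cvtColor(im,cv2.COLOR_RGB2HSV)
m=np.zeros((480,640),bool);m[195:245,200:300]=1
m&=((hsv[...,0]<8)|(hsv[...,0]>172))&(hsv[...,1]>150)
n,l,s,c=cv2.connectedComponentsWithStats(m.astype(np.uint8))
psi=np.deg2rad(-12.8);R=np.array([[np.cos(psi),-np.sin(psi)],[np.sin(psi),np.cos(psi)]])
H=np.array([.6441,.1713])+R@[-.08,.085]
for i in range(1,n):
    k=ray_at(p,*c[i],.155);v=R.T@(k[:2]-H);print(s[i],c[i],k,'angle',np.arctan2(-v[0],-v[1]),np.hypot(*v))
def seg(x0,y0,x1,y1,zmin,zmax):
    m=np.zeros((480,640),bool);m[y0:y1,x0:x1]=1
    return m&(P[...,2]>zmin)&(P[...,2]<zmax)&(d>0)
for nm,bx in dict(soft=(320,260,355,300),bleach=(330,140,370,185),jar=(390,145,435,190),can=(140,195,190,235)).items():
    m=seg(*bx,0.06,0.25);print(nm,P[m][:,:2].min(0),P[m][:,:2].max(0))
m=seg(435,205,475,280,0.022,0.05);print('green',cv2.minAreaRect(P[m][:,:2].astype(np.float32)))
m=np.zeros((480,640),bool);m[140:240,200:310]=1
m&=(P[...,2]>.145)&(P[...,2]<.17)&(hsv[...,0]>100)&(hsv[...,0]<125)&(hsv[...,1]>150)
n,l,s,c=cv2.connectedComponentsWithStats(m.astype(np.uint8))
for i in range(1,n):
    if s[i,4]>30: print(cv2.minAreaRect(P[l==i][:,:2].astype(np.float32)),np.median(P[l==i][:,2]))
im,d=viewer.capture('side');cv2.imwrite('pics/s30.png',cv2.resize(im[130:270,270:390],None,fx=5,fy=4)[:,:,::-1])
E
```

```text
t 40.0 tcp [0.4022 0.1938 0.3901] q [ 45.3   1.2 -11.4  -2.5 -77.8 122.2] F [ 0.1  0.8 -0.4] w 0.402
R [[-0.035, 0.974, -0.225], [0.025, -0.224, -0.974], [-0.999, -0.04, -0.016]] yaw of -y 167.03
[258 215   6   6  23] [260.2173913  217.65217391] [0.55443524 0.13895734 0.155     ] angle 0.0019872238788156953 0.13640428133611038
[271 217  10   4  22] [275.5        218.31818182] [0.55219251 0.09983371 0.155     ] angle -0.03545865974951187 0.1751623811160448
soft [ 0.36301457 -0.09004135] [ 0.42241889 -0.02784204]
bleach [ 0.6733676  -0.12500947] [ 0.73977823 -0.05988634]
jar [ 0.65603803 -0.30973598] [ 0.73647551 -0.22842565]
can [0.53809163 0.37298738] [0.59258654 0.42804003]
green ((0.49100151658058167, -0.39255625009536743), (0.0597575344145298, 0.1503656804561615), 85.77680206298828)
((0.6944412589073181, 0.16279810667037964), (0.057555947452783585, 0.03174050152301788), 81.1965103149414) 0.15782205905280766
((0.631565272808075, 0.17537705600261688), (0.05735565349459648, 0.031350575387477875), 77.475830078125) 0.15767247984234367
```

View pics/t30.png

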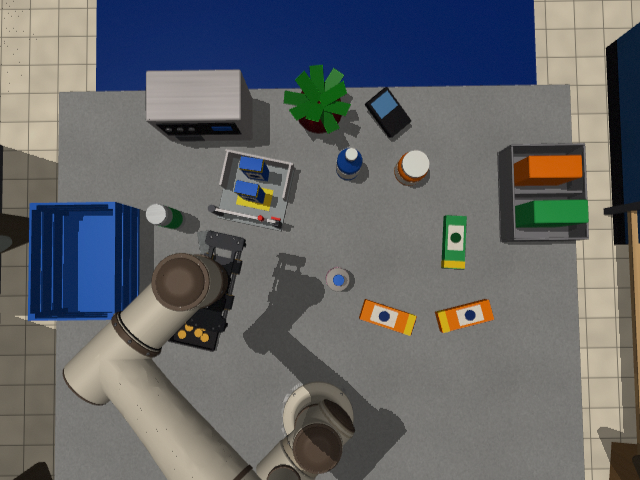

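View pics/t30z.png

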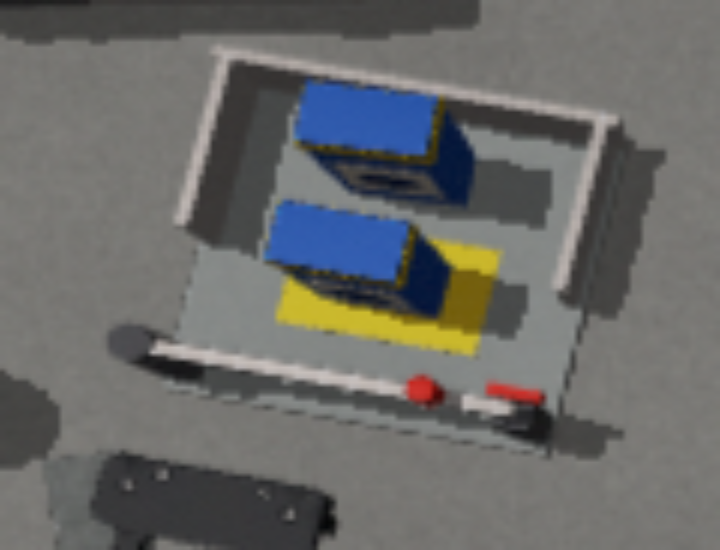

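View pics/s30.png

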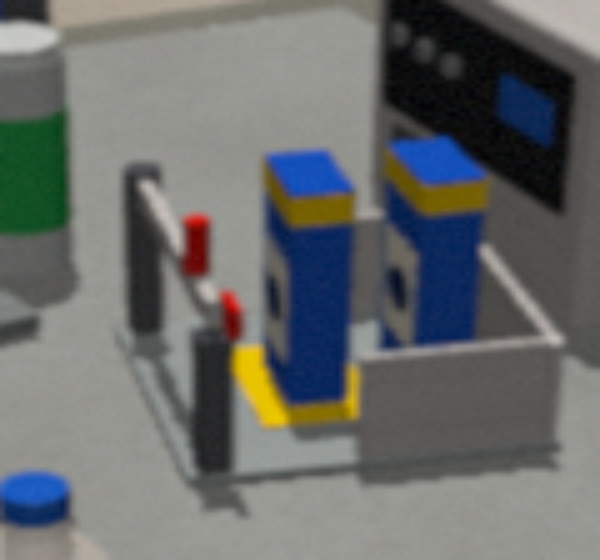

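Hasp angle is about 0.002 rad, the carton stands square on the strip, nothing else has moved, and the arm is clear.

```bash
python3 -c "
from station import r
print(r.finish_job())"
```

```text
the job is handed in; nothing more can be done
None
```

The job is done and handed in at about 40 s of the 72 s allowed. I swung the hasp open to about 1.56 rad and stood the blue carton on the yellow strip. I then let go of it and swung the hasp back until it met its stop.

The arm could not reach into the rack with the first, tilted grip because joint 4 was close to its limit. So I stood the carton upright on the counter, took it again from above, and set it down in the rack from there.

What the last checks showed:
- **Carton:** its top centre is at (0.632, 0.175), about 2 mm from the strip's centre. It is within 0.3° of square and its top is 158 mm above the counter. The yellow band is up, the printed face is to the front, and yellow shows around the foot.
- **Hasp:** it measured about 0.002 rad, hard against the red catch. The push onto the stop read about 10 N at the wrist.
- **Other things:** the carton already in the rack, the green carton, both bottles, the jar and the can measured within about 1 mm of before. The measured turn of the green carton and the stocked carton differed by about 1°, which I put down to noise. I checked the brush only by eye; it was partly hidden in the last top picture.
- **Robot:** it is clear of everything, with the wrist force near zero.

No final check failed or disagreed.

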